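# Load the bar-feeding jig

## Task

Clear every dark offcut out of the jig's grooves into the scrap bin, and feed every pale bar from the rack endwise through a guide tube of its own, from the flared mouth, gently along the V-groove until it is fully home against the stop. Only when all bars are home and the offcuts are binned, swing the keeper arm down fully across the grooves. Leave the other things on the bench where they are.

Things in the scene. Friction and masses are not known exactly. Their poses are not given: they have to be found in the camera images.
- jig: fixed three-lane bar-feeding jig, plywood block 242 x 176 x 64 mm carrying three parallel steel lanes 52 mm apart. Origin on the table under the centre of the mouth face; x = level feed direction (about world +y), z up. Along x each lane has: flared mouth 0 to 12 mm, guide tube 12 to 75 mm, open V-groove 77 to 222 mm, rigid steel stop plate with its face at 222 mm (top 106 mm above the table)
- stop_plate: the jig's rigid steel stop plate across the far ends of all three grooves, 160 mm wide, 14 mm thick, 42 mm tall; origin at the centre of the face that the bars meet, 85 mm above the table, axes as the jig's; do not ram bars against it
- keeper (a joint): the jig's keeper arm, hinged beside the grooves at the side away from the robot: 0 = upright (open), 1.57 = swung down level across all three grooves, just clear of the bars (closed; end of travel). About 0.22 N m of hinge friction holds it wherever it is left. It begins between 0 and 0.3
- keeper_hinge (a point): centre of the keeper's hinge, 99.5 mm above the table, 190 mm from the mouth face along jig x and 99 mm from the middle lane on jig -y; the hinge axis is along jig x and the arm swings from upright towards jig +y (over the grooves)
- keeper_tip (a point): on the keeper arm at its free end, 185 mm from the hinge (so about 285 mm above the table while upright), centre of a black cross-grip 22 mm in diameter and 22 mm long; the arm is an aluminium bar 18 mm wide along jig x and 12 mm thick
- scrap_bin: open plywood scrap bin, 130 (its x) x 120 (its y) x 50 mm high, 4 mm walls and floor, fixed; origin under its centre on the table
- mouth_0 (a point): in the jig, on the centre line of the lane farthest from the robot: centre of the flared mouth, on the tube axis, 85 mm above the table, fixed to the jig. 32 mm square opening, narrowing over 12 mm to a level square steel tube 20 mm inside, 26 mm outside, 63 mm long
- mouth_1 (a point): in the jig, on the centre line of the middle lane: centre of the flared mouth, on the tube axis, 85 mm above the table, fixed to the jig. 32 mm square opening, narrowing over 12 mm to a level square steel tube 20 mm inside, 26 mm outside, 63 mm long
- mouth_2 (a point): in the jig, on the centre line of the lane nearest the robot: centre of the flared mouth, on the tube axis, 85 mm above the table, fixed to the jig. 32 mm square opening, narrowing over 12 mm to a level square steel tube 20 mm inside, 26 mm outside, 63 mm long
- home_0 (a point): in the jig, on the centre line of the lane farthest from the robot: where a bar's middle lies when its leading end is against the stop, 82.5 mm above the table and 105 mm from the mouth along jig x; 12 mm of the bar then still stands out of the mouth. The steel ridges beside the 90-degree V-groove are 80 mm above the table, so a piece in it is gripped by its upper part
- home_1 (a point): in the jig, on the centre line of the middle lane: where a bar's middle lies when its leading end is against the stop, 82.5 mm above the table and 105 mm from the mouth along jig x; 12 mm of the bar then still stands out of the mouth. The steel ridges beside the 90-degree V-groove are 80 mm above the table, so a piece in it is gripped by its upper part
- home_2 (a point): in the jig, on the centre line of the lane nearest the robot: where a bar's middle lies when its leading end is against the stop, 82.5 mm above the table and 105 mm from the mouth along jig x; 12 mm of the bar then still stands out of the mouth. The steel ridges beside the 90-degree V-groove are 80 mm above the table, so a piece in it is gripped by its upper part
- bar_a: one of up to three identical straight octagonal bars of pale wood, 234 mm long, 16 mm across flats, about 40 g; origin at its middle on its axis, x along it (both ends are alike). At the start it lies with its axis 28 mm up across a fixed low wooden rack: two rails 20 mm high, 22 mm wide, 110 mm apart, with low dividers (top 34 mm) between bars and 42 mm high end blocks. None if absent
- bar_b: one of up to three identical straight octagonal bars of pale wood, 234 mm long, 16 mm across flats, about 40 g; origin at its middle on its axis, x along it (both ends are alike). At the start it lies with its axis 28 mm up across a fixed low wooden rack: two rails 20 mm high, 22 mm wide, 110 mm apart, with low dividers (top 34 mm) between bars and 42 mm high end blocks. None if absent
- bar_c: one of up to three identical straight octagonal bars of pale wood, 234 mm long, 16 mm across flats, about 40 g; origin at its middle on its axis, x along it (both ends are alike). At the start it lies with its axis 28 mm up across a fixed low wooden rack: two rails 20 mm high, 22 mm wide, 110 mm apart, with low dividers (top 34 mm) between bars and 42 mm high end blocks. None if absent
- offcut_a: one of up to three identical short octagonal offcuts of dark wood, 50 mm long, 22 mm across flats, 22 g; origin at its middle on its axis, x along it. At the start it lies in a V-groove of the jig, its axis 86.7 mm above the table and its x along the groove. None if absent
- offcut_b: one of up to three identical short octagonal offcuts of dark wood, 50 mm long, 22 mm across flats, 22 g; origin at its middle on its axis, x along it. At the start it lies in a V-groove of the jig, its axis 86.7 mm above the table and its x along the groove. None if absent
- offcut_c: one of up to three identical short octagonal offcuts of dark wood, 50 mm long, 22 mm across flats, 22 g; origin at its middle on its axis, x along it. At the start it lies in a V-groove of the jig, its axis 86.7 mm above the table and its x along the groove. None if absent
- sanding_block: cork sanding block 100 x 60 x 28 mm, a bystander to be left where it is; origin under its middle
- tape_measure: tape measure 70 x 38 x 62 mm, a bystander to be left where it is; origin under its middle
- glue_bottle: white glue bottle, 64 mm diameter, 170 mm tall, a bystander to be left where it is; origin under its middle
- try_square: try square, 110 mm wooden stock and 150 mm steel blade, lying flat, a bystander to be left where it is; origin under the middle of the stock
- screwdriver: screwdriver lying on the table, a bystander to be left where it is
- tin: round tin, 74 mm diameter, 90 mm tall, a bystander to be left where it is; origin under its middle
There are look-alikes about, which are no part of the job. What is shaped like the offcut_a but orange is not meant.

How it is judged:
By the outcome, as a careful person would: the job done as asked, in the order asked, and still so for the second after the job is handed in, with the robot touching nothing.
Of bar_a, bar_b, bar_c only 2 to 3 are there at a start; the rules pass over those that are not, and their reading is None.
Of offcut_a, offcut_b, offcut_c only 1 to 2 are there at a start; the rules pass over those that are not, and their reading is None.
At some moment in a run one of bar_a, bar_b, bar_c may be knocked a few centimetres aside while the robot is not near it.
Once in a run the grip may slacken for a moment while it holds something.
It also fails if it takes over 210 s, if anything falls off the work surface, if the arm or the gripper's body presses on something with over 40 N, if the wrist force passes 120 N, or if a joint passes its speed limit or range.

## Robot

A 7-joint arm with a two-finger parallel gripper is mounted at the origin on the work surface. World frame = base frame: x ahead of the robot, y to its left, z up, the work surface at z = 0. Lengths are in m, angles in rad, forces in N, time in s.
With the tool pointing down it reaches from about 0.35 to 0.9 m from the base axis. Payload 8.1 kg.
Tool frame: the origin (TCP) lies at the very end of the fingers, on their centre line; the grasp point (between the pads) lies 19 mm behind it (arm.grip_depth is the distance from the TCP to the grasp point, in m); x points along the fingers, z is the direction in which the jaws open and shut, and the axes are right-handed (so a half turn about x gives the same grasp; the last joint's range is limited). The gripper opens to 92 mm and grips with 3 to 60 N. Pads are 19 mm wide; open, the fingers measure 130 mm over their backs; the gripper's body (75 mm by 190 mm) begins 47 mm behind the grasp point.
Start: joints at [-1.306, 0.434, 0.025, 1.573, -0.012, 1.134, -0.075], TCP at [0.225, 0.583, 0.227] pointing down, gripper open.
Joint ranges: [-2.62, 2.62], [-0.44, 2.09], [-1.27, 1.32], [0.08, 2.57], [-1.32, 4.46], [0.12, 2], [-2.74, 2.74]. Speed limits (rad/s): [2.22, 2.22, 3.01, 3.01, 3.14, 3.14, 3.14].

## Interface

Orientations are given as a rotation vector (axis times angle).
In Python, from cell import status, cams, arm gives the robot as it stands. The module is installed in compiled form; this text tells all that it offers.
- The arm moves only by the tool step_arm, never from a script. Its argument "rows" is a list of rows, each a list of 7 numbers: the gripper command: -1 is fully open, 1 is shut, values between are in proportion, then the shift along the tool's x, y, z as a fraction of full scale, then the turn, a rotation vector about the tool's x, y, z as a fraction of full scale. In form: [[grip, x, y, z, rx, ry, rz], ...]. A call has 1 to 12 rows; each row is the pose to reach, as a shift and turn from the pose commanded when the call began, along the tool's axes at that moment; what a row does not reach only later rows make up. Full scale, the value 1, is 80 cm for a shift and 60 degrees for a turn. A row lasts 1/12 s, in which the tool goes at most 41.7 mm and 7.16 degrees, less where a joint would pass 70% of its speed; a pose out of reach is approached as far as the arm can. A call with a number of a shift or a turn outside -1 to 1 is refused whole. A call with a gripper value outside its range is refused whole. The fingers move at their own pace and stop on an object; "newtons" is the grip in N (left out, the last holds). Time passes only in rows, so rows that repeat a pose let the fingers close. It gives the time, the measured TCP pose, the force and the opening at its end, in the units of the state.
- status.observe(): the state, without advancing time (a new reading comes with each control period).
- cams.get_image(name): name is "scene" or "top" or "wrist"; returns a dict with "pixels" (400x640x3 uint8, red, green, blue), "range_z" (400x640 float32, m along the optical axis (not along the pixel's ray), 0 where there is no reading), "camera_matrix" (3x3 intrinsics, pixels), "eye" and "attitude" of the camera in the world; the wrist camera has in their place "tool_from_camera" (4x4, takes a point from camera to tool coordinates, whose origin is the TCP and whose axes are the tool frame's). Camera axes: x right, y down, z forward; pixel columns grow to the right and rows downward; lengths in m; the calibration is good to about 2 mm. A picture is of the moment at which its call begins: read the wrist's pose just before it.
- arm.sign_off(): hands the job in, once; it reports no verdict.
The state is a dict: "clock": time; "joints": joint angles; "dq": joint speeds; "joint_efforts": joint torques, N m; "position": TCP position; "ee_rot": TCP orientation; "force": force on the tool from outside, world axes, zero at the start; "ft_torque": the same for the moment, N m; "width": opening from 0.0 (shut) to 1.0 (fully open).
Only numpy, scipy, OpenCV 4.12 (cv2) and the standard library are available. Lean on these libraries where they do the work, as an engineer would, in place of code of your own. Each camera call takes 0.05 s, during which the arm holds its last target.

## Working session

There is one attempt and no reset: what is moved stays moved. The work goes in short steps, Python scripts to look and compute and a tool call to move; the robot and the scene stay as the last step left them, time stands still between calls to the robot, and variables do not carry over. Pictures are saved under pics/ and viewed, and the job is handed in when it is done.

Besides the shell and the picture viewer there is one more tool, called by a JSON object that holds its "fn" and its "kwargs", one argument or row to a line. step_arm: Moves the arm, as the interface text tells. Its arguments: {"type":"object","properties":{"rows":{"type":"array","items":{"type":"array","items":{"type":"number"}}},"newtons":{"type":"number"}},"required":["rows"]}

```bash
mkdir -p pics; ls
cat > h.py <<'E'
import numpy as np, cv2
from scipy.spatial.transform import Rotation as R
from cell import status, cams, arm
def img(name,save=None):
    s=status.observe(); d=cams.get_image(name)
    if save: cv2.imwrite('pics/'+save+'.png',d['pixels'][:,:,::-1])
    K=np.array(d['camera_matrix'])
    if name=='wrist':
        T=np.eye(4);T[:3,:3]=R.from_rotvec(s['ee_rot']).as_matrix();T[:3,3]=s['position']
        T=T@np.array(d['tool_from_camera'])
    else:
        T=np.eye(4);a=np.array(d['attitude']);T[:3,:3]=a if a.shape==(3,3) else R.from_rotvec(a).as_matrix();T[:3,3]=d['eye']
    return d,K,T
def ray(K,T,u,v):
    r=T[:3,:3]@np.linalg.solve(K,np.array([u,v,1.0]));return T[:3,3],r
def onz(K,T,u,v,z):
    o,r=ray(K,T,u,v);return o+r*(z-o[2])/r[2]
def pts(d,K,T):
    z=d['range_z'];v,u=np.mgrid[:400,:640]
    p=np.stack([(u-K[0,2])/K[0,0]*z,(v-K[1,2])/K[1,1]*z,z],-1)
    return p@T[:3,:3].T+T[:3,3]
def proj(K,T,p):
    q=T[:3,:3].T@(np.array(p)-T[:3,3]);q=K@q;return q[:2]/q[2]
E
python3 - <<'E'
from h import *
s=status.observe();print(s)
for n in ['scene','top','wrist']:
    d,K,T=img(n,n+'0');print(n,K.round(1).tolist(),T.round(3).tolist())
E
```

```text
pics
{'clock': 0.0, 'joints': array([-1.30556588,  0.43526083,  0.0249447 ,  1.57410009, -0.01159658,
        1.13399163, -0.07510223]), 'dq': array([-0.00155238,  0.00041638,  0.00013101,  0.001353  ,  0.0010398 ,
        0.00029791,  0.00148837]), 'joint_efforts': array([-2.84896742e-04, -6.67834640e+01,  9.85020362e-01, -3.14474881e+01,
       -6.06066710e-02,  4.26648546e-02,  1.57648496e-04]), 'position': array([0.2245993 , 0.58269799, 0.22591997]), 'ee_rot': array([-0.93509887,  1.36235405,  0.9334072 ]), 'force': array([ 0.43594367, -0.2096871 ,  0.55110145]), 'ft_torque': array([-0.04776195,  0.04103711,  0.00749717]), 'width': 0.9958864069188623}
scene [[430.1, 0.0, 314.8], [0.0, 430.1, 199.0], [0.0, 0.0, 1.0]] [[-0.869, 0.314, -0.383, 1.068], [0.495, 0.52, -0.696, 0.915], [-0.02, -0.794, -0.607, 0.993], [0.0, 0.0, 0.0, 1.0]]
top [[440.9, 0.0, 318.8], [0.0, 440.9, 197.9], [0.0, 0.0, 1.0]] [[-0.006, -0.988, 0.151, 0.416], [-1.0, 0.007, 0.01, 0.009], [-0.011, -0.151, -0.988, 1.237], [0.0, 0.0, 0.0, 1.0]]
wrist [[289.3, 0.0, 320.0], [0.0, 289.3, 197.7], [0.0, 0.0, 1.0]] [[0.36, 0.899, 0.247, 0.158], [0.933, -0.347, -0.096, 0.608], [-0.001, 0.265, -0.964, 0.384], [0.0, 0.0, 0.0, 1.0]]
```

View pics/top0.png

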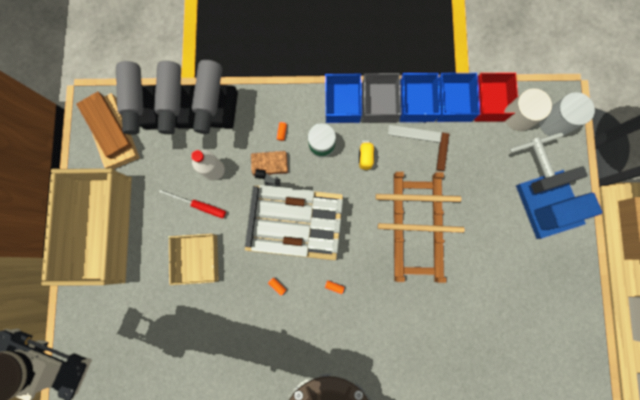

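View pics/scene0.png

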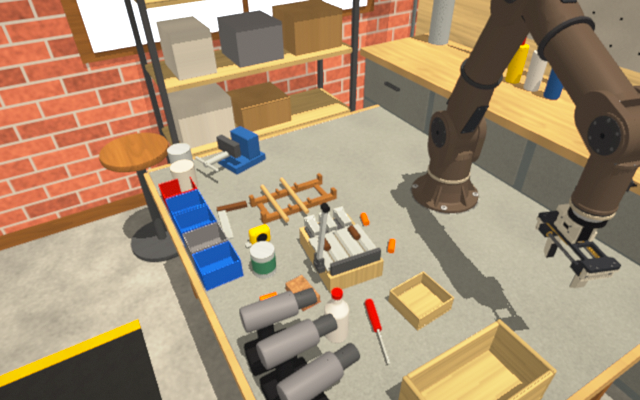

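View pics/wrist0.png

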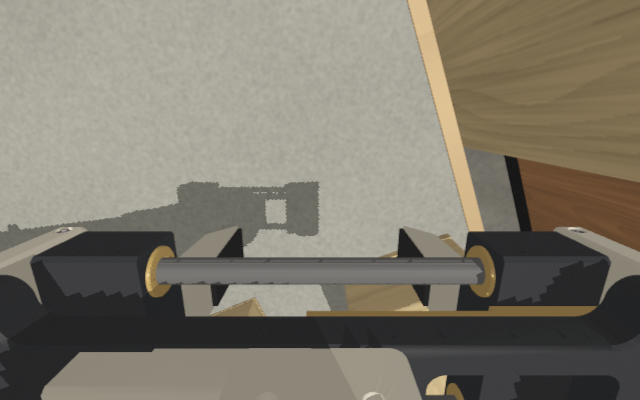

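Run:
```python
from h import *
d,K,T=img('top')
im=d['pixels'][:,:,::-1]
cv2.imwrite('pics/topc.png',cv2.resize(im[160:300,150:480],(792,336),interpolation=cv2.INTER_CUBIC))
P=pts(d,K,T)
hsv=cv2.cvtColor(d['pixels'],cv2.COLOR_RGB2HSV)
# height-map print
z=P[:,:,2]
out=np.clip(z*1000*1.5,0,255).astype(np.uint8)[160:300,150:480]
cv2.imwrite('pics/toph.png',cv2.resize(cv2.applyColorMap(out,cv2.COLORMAP_JET),(792,336),interpolation=cv2.INTER_NEAREST))
d,K,T=img('scene')
cv2.imwrite('pics/scc.png',cv2.resize(d['pixels'][170:330,200:460,::-1],(780,480),interpolation=cv2.INTER_CUBIC))
print(np.array(R.from_rotvec(status.observe()['ee_rot']).as_matrix()).round(3))
```

```text
[[-0.    -0.933  0.36 ]
 [-0.001  0.36   0.933]
 [-1.    -0.    -0.001]]
```

View pics/topc.png

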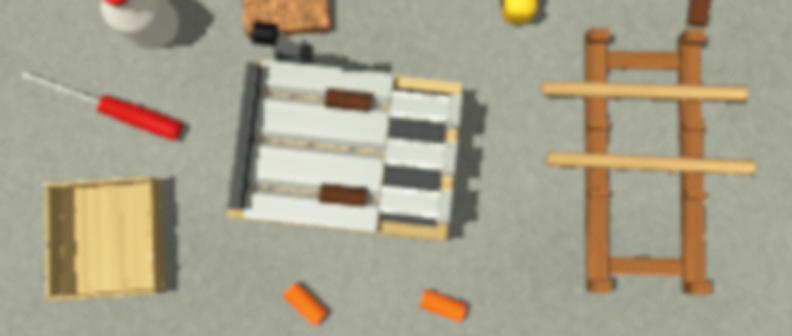

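View pics/toph.png

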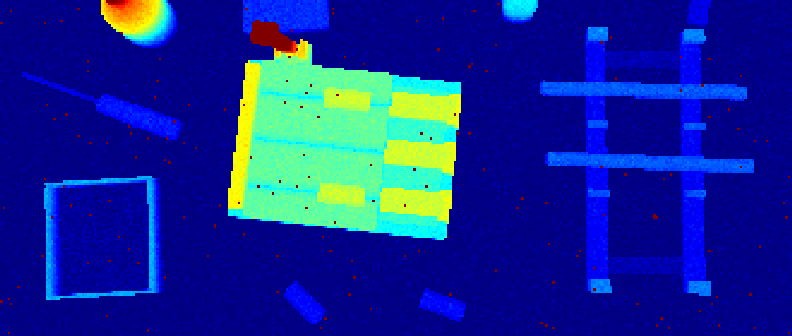

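View pics/scc.png

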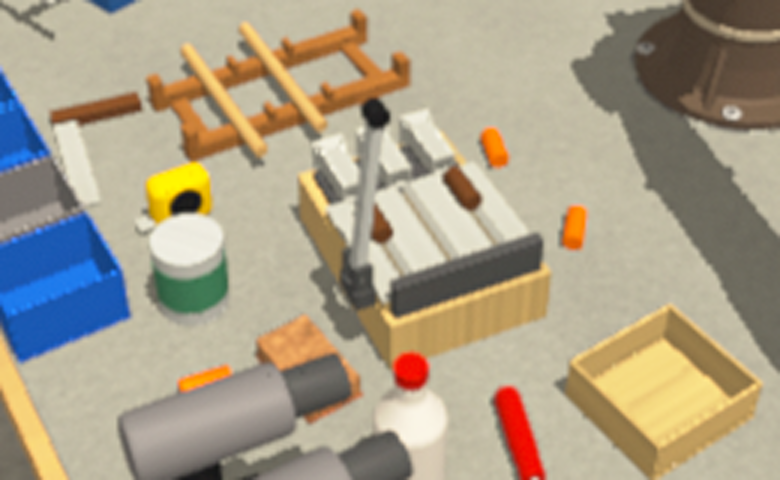

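```bash
cat > m.py <<'E'
from h import *
def rects(mask,P,zr,amin=20):
    n,l,st,c=cv2.connectedComponentsWithStats(mask.astype(np.uint8))
    for i in range(1,n):
        if st[i,4]<amin: continue
        p=P[l==i]; p=p[(p[:,2]>zr[0])&(p[:,2]<zr[1])]
        if len(p)<10: continue
        r=cv2.minAreaRect((p[:,:2]*1000).astype(np.float32))
        print('pix',c[i].round(0),'n',len(p),'c mm',np.round(r[0],1),'sz',np.round(r[1],1),'ang',round(r[2],2),'zmed',np.round(np.median(p[:,2])*1000,1),'mean',(p[:,:2].mean(0)*1000).round(1))
E
python3 - <<'E'
from m import *
d,K,T=img('top');P=pts(d,K,T);z=P[:,:,2]
h=cv2.cvtColor(d['pixels'],cv2.COLOR_RGB2HSV).astype(int);v=h[:,:,2];s=h[:,:,1];H=h[:,:,0]
roi=np.zeros((400,640),bool);roi[160:300,150:480]=1
j=np.zeros((400,640),bool);j[183:262,243:345]=1
print('stop');rects(j&(z>.1)&(z<.112),P,(.1,.112))
print('tubes');rects(j&(z>.092)&(z<.103)&(s<60),P,(.09,.103))
print('block');rects(j&(z>.05),P,(.05,.12))
print('brown');rects(j&(s>110)&(v<150)&(z>.08),P,(.08,.11))
print('keeper');rects(roi&(z>.15)&(P[:,:,0]<.62)&(P[:,:,1]>0)&(P[:,:,1]<.25),P,(.15,.32),8)
print('bars');rects((z>.027)&(z<.045)&(v>150)&(s>60)&(np.arange(640)>370),P,(.027,.045))
print('bin');b=np.zeros((400,640),bool);b[225:290,160:222]=1;rects(b&(z>.02),P,(.02,.06))
E
```

```text
stop
pix [251. 216.] n 345 c mm [545.2 196.8] sz [ 15.4 159.5] ang 83.45 zmed 106.4 mean [544.1 196.5]
pix [339. 205.] n 50 c mm [570.6 -27.4] sz [19.6 33.2] ang 79.93 zmed 102.6 mean [570.4 -30.9]
pix [337. 225.] n 37 c mm [519.6 -26.2] sz [11.1 31.3] ang 77.81 zmed 102.4 mean [519.3 -27. ]
pix [334. 245.] n 53 c mm [468. -15.] sz [21.4 32.9] ang 79.79 zmed 101.8 mean [467.8 -18.7]
tubes
pix [326. 204.] n 278 c mm [576.1   0.9] sz [73.6 32.8] ang 81.19 zmed 98.8 mean [574.6   1.4]
pix [325. 224.] n 296 c mm [524.1   5.9] sz [75.6 33.1] ang 80.25 zmed 98.5 mean [522.7   6. ]
pix [322. 244.] n 289 c mm [472.7  11.9] sz [76.2 32.2] ang 79.46 zmed 98.3 mean [471.3  12.1]
block
pix [293. 221.] n 6080 c mm [537.1  88.1] sz [241.9 184.7] ang 83.43 zmed 80.4 mean [531.5  88.7]
brown
pix [294. 201.] n 105 c mm [582.8  84.2] sz [45.7 15.2] ang 81.95 zmed 97.5 mean [582.5  84.2]
pix [292. 241.] n 106 c mm [479.2  90.1] sz [46.6 14.7] ang 83.93 zmed 97.2 mean [479.1  89.3]
keeper
pix [260. 175.] n 81 c mm [613.8 149.3] sz [22.8 13.3] ang 86.88 zmed 291.7 mean [613.8 147.5]
bars
pix [399. 173.] 
[... 568 characters left out ...]
 -308.9]
pix [558. 229.] n 197 c mm [ 510.6 -635.5] sz [133.6  46.4] ang 88.44 zmed 31.4 mean [ 510.3 -629.2]
pix [420. 227.] n 509 c mm [ 518.2 -255.3] sz [231.8  16.4] ang 87.04 zmed 35.2 mean [ 517.9 -255.1]
pix [399. 240.] n 22 c mm [ 484.2 -195.7] sz [16.4  7.8] ang 86.08 zmed 34.9 mean [ 483.5 -195.5]
pix [440. 240.] n 23 c mm [ 482.5 -306.5] sz [ 5.9 20.8] ang 0.39 zmed 34.0 mean [ 482.6 -305.9]
pix [400. 279.] n 40 c mm [ 380.5 -194.2] sz [21.  13.2] ang 89.41 zmed 41.7 mean [ 380.3 -194.3]
pix [442. 279.] n 36 c mm [ 377.4 -303.8] sz [13.3 21.2] ang 0.64 zmed 43.0 mean [ 377.6 -305. ]
bin
pix [191. 258.] n 600 c mm [437.2 365.5] sz [130.  122.7] ang 3.23 zmed 44.9 mean [439.4 367.6]
```

```bash
cat >> h.py <<'E'
JX=np.array([0.1143,0.9934,0]);JX/=np.linalg.norm(JX);JY=np.array([-JX[1],JX[0],0]);O=np.array([.5197,-.0307,0])
def jig(x,y,z): return O+x*JX+y*JY+np.array([0,0,z])
def tojig(p): p=np.asarray(p)-O; return np.array([p@JX,p@JY,p[2]])
RT=np.stack([[0,0,-1],JX,-JY],1)
def go(pos,Rt=RT,quiet=False):
    s=status.observe();R0=R.from_rotvec(s['ee_rot']).as_matrix()
    sh=R0.T@(np.array(pos)-s['position'])/0.8
    tr=R.from_matrix(R0.T@Rt).as_rotvec()/np.deg2rad(60)
    print('shift',sh.round(4),'turn',tr.round(3),'rows',np.ceil(np.linalg.norm(sh)*.8/.0417),np.ceil(np.linalg.norm(tr)*60/7.16))
def st():
    s=status.observe();print('t',round(s['clock'],2),'pos',s['position'].round(4),'jig',(tojig(s['position'])*1000).round(1),'F',s['force'].round(2),'w mm',round(s['width']*92,1),'q',s['joints'].round(2))
E
python3 - <<'E'
from h import *
st();go([.475,.07,.26])
E
```

```text
t 0.3 pos [0.2247 0.583  0.2265] jig [576.  363.2 226.5] F [ 0.38  0.2  -0.23] w mm 92.0 q [-1.31  0.43  0.02  1.57 -0.01  1.13 -0.08]
shift [-0.0416 -0.5226 -0.4859] turn [ 1.258 -0.     0.   ] rows 14.0 11.0
```

{"fn": "step_arm", "kwargs": {
  "rows": [
    [0.1,-0.05,-0.5,-0.47,0.9,0,0],
    [0.1,-0.05,-0.5,-0.47,0.9,0,0],
    [0.1,-0.05,-0.5,-0.47,0.9,0,0],
    [0.1,-0.05,-0.5,-0.47,0.9,0,0],
    [0.1,-0.05,-0.5,-0.47,0.9,0,0],
    [0.1,-0.05,-0.5,-0.47,0.9,0,0],
    [0.1,-0.05,-0.5,-0.47,0.9,0,0],
    [0.1,-0.05,-0.5,-0.47,0.9,0,0],
    [0.1,-0.05,-0.5,-0.47,0.9,0,0],
    [0.1,-0.05,-0.5,-0.47,0.9,0,0],
    [0.1,-0.05,-0.5,-0.47,0.9,0,0],
    [0.1,-0.05,-0.5,-0.47,0.9,0,0]
  ]
}}

```text
clock: 1.3
position: [0.4414, 0.1319, 0.2635]
ee_rot: [-0.204, 1.56, 0.205]
force: [0.6, 0.4, -0.1]
width: 0.448
```

Run:
```python
from h import *
st();go([.475,.0,.28])
```

```text
t 1.3 pos [0.4414 0.1319 0.2635] jig [152.6  96.4 263.5] F [ 0.61  0.37 -0.11] w mm 41.2 q [-0.81  0.12  0.46  1.93 -0.06  1.1  -0.07]
shift [-0.0207 -0.1702 -0.0019] turn [ 0.358  0.001 -0.001] rows 4.0 4.0
```

{"fn": "step_arm", "kwargs": {
  "rows": [
    [0.1,-0.02,-0.17,0,0.358,0,0],
    [0.1,-0.02,-0.17,0,0.358,0,0],
    [0.1,-0.02,-0.17,0,0.358,0,0],
    [0.1,-0.02,-0.17,0,0.358,0,0],
    [0.1,-0.02,-0.17,0,0.358,0,0],
    [0.1,-0.02,-0.17,0,0.358,0,0],
    [0.1,-0.02,-0.17,0,0.358,0,0]
  ]
}}

```text
clock: 1.88
position: [0.4756, 0.0038, 0.2788]
ee_rot: [0.089, 1.57, -0.088]
force: [-0.2, 0.6, -0.2]
width: 0.452
```

Run:
```python
from h import *
st();d,K,T=img('wrist','w1');img('scene','s1');print(T[:3,3])
go(jig(105,52,.11))
```

```text
t 1.88 pos [0.4756 0.0038 0.2788] jig [ 29.2  47.7 278.8] F [-0.21  0.65 -0.19] w mm 41.6 q [-0.64  0.14  0.61  1.88 -0.09  1.15 -0.12]
[0.48347224 0.07388945 0.43726949]
shift [  0.2883 131.42   -64.5204] turn [ 0.003 -0.001 -0.   ] rows 2809.0 1.0
```

View pics/w1.png

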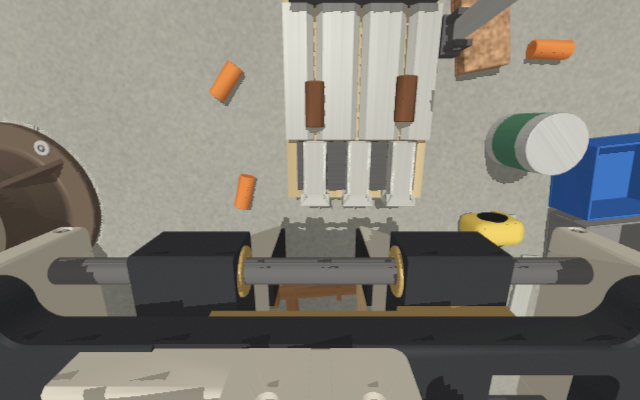

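View pics/s1.png

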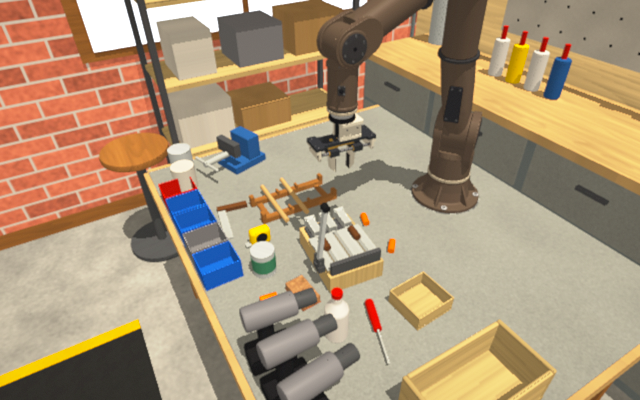

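Run:
```python
from m import *
d,K,T=img('wrist');P=pts(d,K,T);z=P[:,:,2]
h=cv2.cvtColor(d['pixels'],cv2.COLOR_RGB2HSV).astype(int);v=h[:,:,2];s=h[:,:,1]
roi=np.zeros((400,640),bool);roi[0:215,275:450]=1
def J(mask,name):
    n,l,stt,c=cv2.connectedComponentsWithStats(mask.astype(np.uint8))
    for i in range(1,n):
        if stt[i,4]<100: continue
        p=P[l==i];q=np.stack([(p-O)@JX,(p-O)@JY],1)*1000
        r=cv2.minAreaRect(q.astype(np.float32))
        print(name,c[i].round(),len(p),'jigc',np.round(r[0],1),np.round(r[1],1),round(r[2],1),'z',(np.percentile(p[:,2],[50,95])*1000).round(1))
J(roi&(s>110)&(v<150)&(z>.085)&(z<.105),'brown')
J(roi&(s<70)&(z>.0945)&(z<.103),'tube')
J(roi&(s<70)&(z>.076)&(z<.083),'ridge')
# two-view offcut: top cam pixel centroid + wrist centroid triangulate
d2,K2,T2=img('top');h2=cv2.cvtColor(d2['pixels'],cv2.COLOR_RGB2HSV);m2=(h2[:,:,1]>110)&(h2[:,:,2]<150)
mw=roi&(s>110)&(v<150)
for (a,b),(e,f) in [((295,340),(284,305)),((380,425),(284,305))]:
    ys,xs=np.nonzero(mw[60:150,a:b]);u=(xs.mean()+a,ys.mean()+60)
    r0=(190,212) if a>350 else (232,250)
    ys,xs=np.nonzero(m2[r0[0]:r0[1],280:308]);w=(xs.mean()+280,ys.mean()+r0[0])
    o1,r1=ray(K,T,*u);o2,r2=ray(K2,T2,*w)
    A=np.stack([r1,-r2],1);t=np.linalg.lstsq(A,o2-o1,rcond=None)[0]
    print('tri',u,w,(tojig((o1+r1*t[0]+o2+r2*t[1])/2)*1000).round(1),'gap',np.linalg.norm(o1+r1*t[0]-o2-r2*t[1])*1000)
```

```text
brown [405.  98.] 885 jigc [121.5 -48.4] [20.2 48.7] 89.6 z [97.  99.1]
brown [314. 104.] 806 jigc [114.9  54.7] [19.7 48.9] 89.9 z [97.2 99.1]
tube [315. 174.] 1432 jigc [36.3 54.9] [75.2 33.9] 1.3 z [ 98.5 101.7]
tube [358. 174.] 1459 jigc [36.3  2.8] [35.1 74.7] 90.0 z [ 98.5 101.6]
tube [402. 175.] 1494 jigc [ 35.6 -49.2] [35.7 76.1] 89.9 z [ 98.5 102. ]
ridge [361.  67.] 16759 jigc [148.5  -4. ] [145.7 186.9] 0.0 z [80.3 81.7]
tri (np.float64(314.4492574257426), np.float64(103.97772277227722)) (np.float64(285.39130434782606), np.float64(240.30434782608697)) [115.4  56.2 224. ] gap 13.88068104403889
tri (np.float64(405.2232142857143), np.float64(98.44419642857143)) (np.float64(286.57142857142856), np.float64(200.71428571428572)) [129.7 -42.2 122.9] gap 20.118869094361063
```

```bash
cat >> h.py <<'E'
O=O+0.002*JY-0.001*JX
def jig(x,y,z): return O+(x*JX+y*JY)/1000+np.array([0,0,z/1000])
E
python3 - <<'E'
from h import *
go(jig(115,52,125));go(jig(115,52,82.5))
E
```

```text
shift [ 0.1924  0.1061 -0.0076] turn [ 0.003 -0.    -0.   ] rows 5.0 1.0
shift [ 0.2455  0.106  -0.0076] turn [ 0.003 -0.    -0.   ] rows 6.0 1.0
```

{"fn": "step_arm", "kwargs": {
  "rows": [
    [0.1,0.05,0.106,-0.008,0,0,0],
    [0.1,0.1,0.106,-0.008,0,0,0],
    [0.1,0.15,0.106,-0.008,0,0,0],
    [0.1,0.19,0.106,-0.008,0,0,0],
    [0.1,0.19,0.106,-0.008,0,0,0],
    [0.1,0.19,0.106,-0.008,0,0,0]
  ]
}}

```text
clock: 2.58
position: [0.476, 0.0885, 0.123]
ee_rot: [0.085, 1.576, -0.09]
force: [-0.4, -0.4, 0.2]
width: 0.447
```

Run:
```python
from h import *
st();d,K,T=img('wrist','w2')
go(jig(115,52,82.5))
```

```text
t 2.58 pos [0.476  0.0885 0.123 ] jig [114.4  55.1 123. ] F [-0.35 -0.44  0.24] w mm 41.2 q [-0.68  0.36  0.5   2.06 -0.24  0.79 -0.15]
shift [0.0537 0.0015 0.0019] turn [ 0.002 -0.004  0.002] rows 2.0 1.0
```

View pics/w2.png

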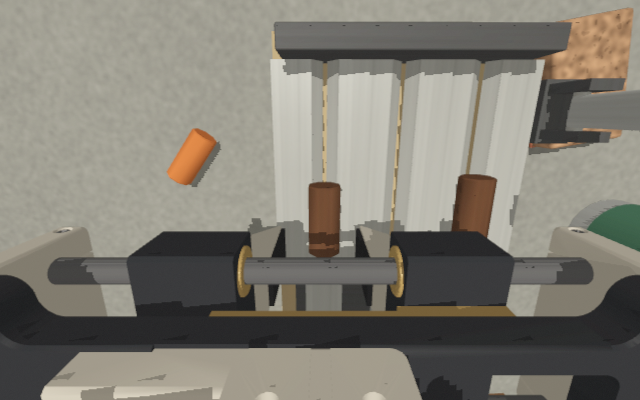

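{"fn": "step_arm", "kwargs": {
  "rows": [
    [0.1,0.025,0.0015,0.0025,0,0,0],
    [0.1,0.0515,0.0015,0.0025,0,0,0],
    [0.1,0.0515,0.0015,0.0025,0,0,0],
    [1,0.0515,0.0015,0.0025,0,0,0],
    [1,0.0515,0.0015,0.0025,0,0,0],
    [1,0.0515,0.0015,0.0025,0,0,0],
    [1,0.0515,0.0015,0.0025,0,0,0]
  ],
  "newtons": 25
}}

```text
clock: 3.22
position: [0.4786, 0.0888, 0.0869]
ee_rot: [0.09, 1.574, -0.089]
force: [-11.1, -0.1, 10.3]
width: 0.235
```

Run:
```python
from h import *
st();st()
```

```text
t 3.22 pos [0.4786 0.0888 0.0869] jig [115.   52.4  86.9] F [-11.06  -0.09  10.32] w mm 21.6 q [-0.65  0.42  0.47  2.09 -0.29  0.7  -0.1 ]
t 3.22 pos [0.4786 0.0888 0.0869] jig [115.   52.4  86.9] F [-11.06  -0.09  10.32] w mm 21.6 q [-0.65  0.42  0.47  2.09 -0.29  0.7  -0.1 ]
```

{"fn": "step_arm", "kwargs": {
  "rows": [
    [1,-0.03,0,0,0,0,0],
    [1,-0.07,0,0,0,0,0],
    [1,-0.11,0,0,0,0,0],
    [1,-0.11,0,0,0,0,0],
    [1,-0.11,0,0,0,0,0]
  ]
}}

```text
clock: 3.63
position: [0.4831, 0.0888, 0.1768]
ee_rot: [0.092, 1.564, -0.087]
force: [-0.2, -0.7, -0.1]
width: 0.234
```

Run:
```python
from h import *
st();img('wrist','w3')
go([.415,.365,.17]);go([.415,.365,.04])
```

```text
t 3.63 pos [0.4831 0.0888 0.1768] jig [115.5  48.  176.8] F [-0.17 -0.72 -0.06] w mm 21.6 q [-0.72  0.28  0.54  1.99 -0.19  0.9  -0.2 ]
shift [ 0.007   0.3336 -0.1226] turn [ 0.     0.002 -0.002] rows 7.0 1.0
shift [ 0.1695  0.3333 -0.123 ] turn [ 0.     0.002 -0.002] rows 8.0 1.0
```

View pics/w3.png

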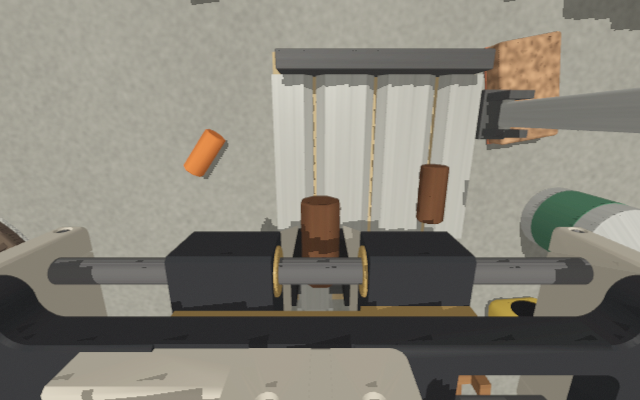

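{"fn": "step_arm", "kwargs": {
  "rows": [
    [1,0,0.05,-0.02,0,0,0],
    [1,0,0.1,-0.04,0,0,0],
    [1,0,0.15,-0.06,0,0,0],
    [1,0,0.2,-0.08,0,0,0],
    [1,0,0.25,-0.1,0,0,0],
    [1,0,0.3,-0.12,0,0,0],
    [1,0,0.334,-0.125,0,0,0],
    [1,0.05,0.334,-0.125,0,0,0],
    [1,0.1,0.334,-0.125,0,0,0],
    [1,0.15,0.334,-0.125,0,0,0],
    [1,0.165,0.334,-0.125,0,0,0],
    [1,0.165,0.334,-0.125,0,0,0]
  ]
}}

```text
clock: 4.68
position: [0.4099, 0.3627, 0.0376]
ee_rot: [0.085, 1.574, -0.095]
force: [0.1, -0.4, 1.1]
width: 0.232
```

{"fn": "step_arm", "kwargs": {
  "rows": [
    [0.2,0,0,0,0,0,0],
    [0.2,0,0,0,0,0,0],
    [0.2,0,0,0,0,0,0],
    [0.2,-0.05,0,0,0,0,0],
    [0.2,-0.1,0,0,0,0,0],
    [0.2,-0.15,0,0,0,0,0],
    [0.2,-0.2,0,0,0,0,0],
    [0.2,-0.2,0,0,0,0,0]
  ]
}}

```text
clock: 5.35
position: [0.4163, 0.3678, 0.2111]
ee_rot: [0.099, 1.561, -0.082]
force: [1.9, 0.4, 0.1]
width: 0.399
```

Run:
```python
from h import *
st();d,K,T=img('top');img('wrist','w4')
im=d['pixels'][:,:,::-1]
cv2.imwrite('pics/top4.png',cv2.resize(im[160:300,150:480],(792,336),interpolation=cv2.INTER_CUBIC))
th=np.deg2rad(15)
# lean: body toward -jx => tool x tilts: fingers point down and +jx
xa=np.array([0,0,-1])*np.cos(th)+JX*np.sin(th); za=-JY; ya=np.cross(za,xa)
Rt=np.stack([xa,ya,za],1); np.save('Rt.npy',Rt)
go(jig(60,-20,200),Rt); go(jig(110,-52,140),Rt)
```

```text
t 5.35 pos [0.4163 0.3678 0.2111] jig [385.  146.2 211.1] F [1.95 0.37 0.15] w mm 36.7 q [-1.17  0.34  0.47  1.81 -0.18  1.02 -0.75]
shift [ 0.0047 -0.4042  0.2108] turn [0.001 0.003 0.245] rows 9.0 3.0
shift [ 0.0802 -0.3422  0.2506] turn [0.001 0.003 0.245] rows 9.0 3.0
```

View pics/top4.png

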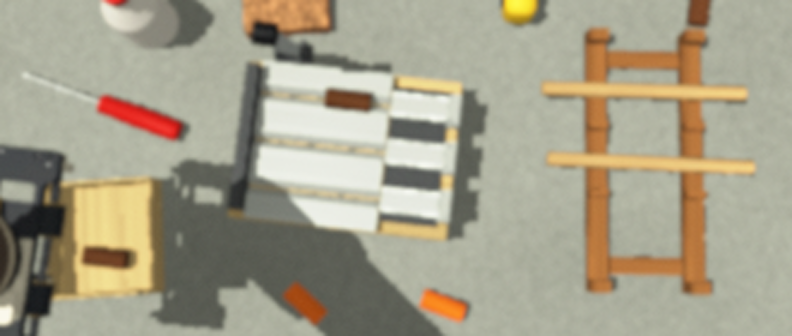

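View pics/w4.png

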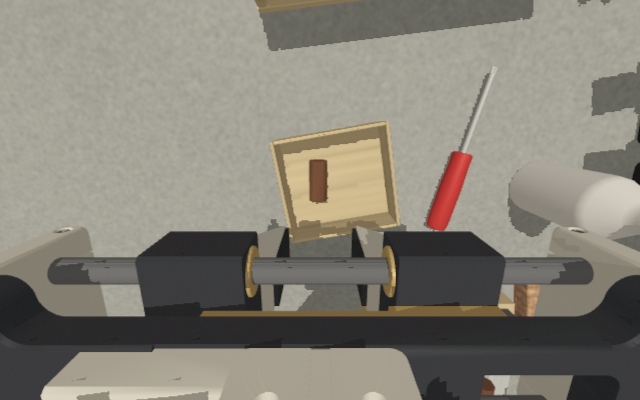

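Run:
```python
from h import *
Rt=np.load('Rt.npy');go(jig(60,70,210),Rt)
```

```text
shift [-0.0081 -0.4041  0.0983] turn [0.001 0.003 0.245] rows 8.0 3.0
```

{"fn": "step_arm", "kwargs": {
  "rows": [
    [0.1,-0.005,-0.05,0,0,0,0],
    [0.1,-0.005,-0.1,0.02,0,0,0.05],
    [0.1,-0.005,-0.15,0.03,0,0,0.1],
    [0.1,-0.005,-0.2,0.05,0,0,0.15],
    [0.1,-0.005,-0.25,0.06,0,0,0.2],
    [0.1,-0.005,-0.3,0.07,0,0,0.245],
    [0.1,-0.005,-0.35,0.09,0,0,0.245],
    [0.1,-0.005,-0.4,0.1,0,0,0.245],
    [0.1,-0.005,-0.4,0.1,0,0,0.245],
    [0.1,-0.005,-0.4,0.1,0,0,0.245]
  ]
}}

```text
clock: 6.28
position: [0.4554, 0.0354, 0.2055]
ee_rot: [0.294, 1.544, 0.106]
force: [-0.7, -0.1, -0.2]
width: 0.451
```

Run:
```python
from h import *
st();Rt=np.load('Rt.npy');go(jig(75,-52,170),Rt);go(jig(108,-52,125),Rt)
```

```text
t 6.28 pos [0.4554 0.0354 0.2055] jig [ 59.3  69.4 205.5] F [-0.66 -0.09 -0.2 ] w mm 41.5 q [-0.51  0.19  0.62  2.07 -0.45  0.96  0.24]
shift [0.0481 0.0086 0.1517] turn [-0.006  0.001  0.006] rows 4.0 1.0
shift [0.1129 0.0343 0.1515] turn [-0.006  0.001  0.006] rows 4.0 1.0
```

{"fn": "step_arm", "kwargs": {
  "rows": [
    [0.1,0.02,0,0.05,0,0,0],
    [0.1,0.04,0.01,0.1,0,0,0],
    [0.1,0.06,0.02,0.15,0,0,0],
    [0.1,0.11,0.034,0.15,0,0,0],
    [0.1,0.11,0.034,0.15,0,0,0],
    [0.1,0.11,0.034,0.15,0,0,0]
  ]
}}

```text
clock: 6.78
position: [0.5783, 0.0762, 0.1246]
ee_rot: [0.287, 1.552, 0.115]
force: [0.0, -1.3, -0.5]
width: 0.453
```

Run:
```python
from h import *
st();img('wrist','w5');Rt=np.load('Rt.npy');go(jig(110,-52,84.5),Rt)
```

```text
t 6.78 pos [0.5783 0.0762 0.1246] jig [113.9 -48.  124.6] F [ 0.01 -1.25 -0.49] w mm 41.7 q [-0.45  0.51  0.54  1.87 -0.66  0.93  0.36]
shift [ 0.05   -0.0161  0.004 ] turn [ 0.002 -0.003  0.005] rows 2.0 1.0
```

View pics/w5.png

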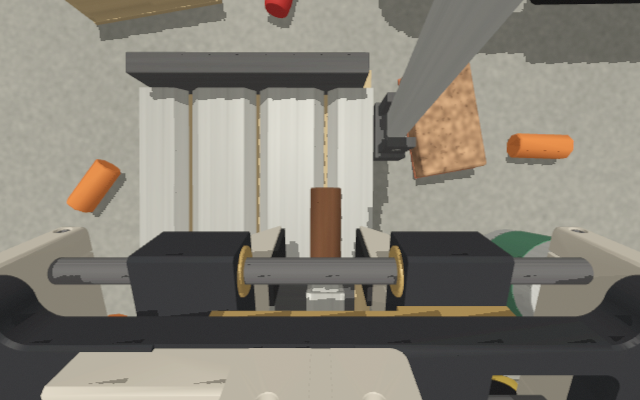

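{"fn": "step_arm", "kwargs": {
  "rows": [
    [0.1,0,0,0,0,0,0],
    [0.1,0,0,0,0,0,0],
    [0.1,0,0,0,0,0,0]
  ]
}}

```text
clock: 7.08
position: [0.5806, 0.0724, 0.1291]
ee_rot: [0.291, 1.543, 0.112]
force: [-0.2, 0.2, -0.5]
width: 0.451
```

Run:
```python
from h import *
st();d,K,T=img('wrist');Rt=np.load('Rt.npy');go(jig(110,-52,84.5),Rt)
h=cv2.cvtColor(d['pixels'],cv2.COLOR_RGB2HSV).astype(int);m=(h[:,:,1]>110)&(h[:,:,2]<150)&(h[:,:,0]<12);m[:185]=0;m[235:]=0;m[:,:290]=0;m[:,360:]=0
ys,xs=np.nonzero(m);z=d['range_z'][m];print(xs.mean(),np.median(z),((xs-K[0,2])*z/K[0,0]*1000).mean())
```

```text
t 7.08 pos [0.5806 0.0724 0.1291] jig [110.4 -50.7 129.1] F [-0.19  0.18 -0.54] w mm 41.5 q [-0.44  0.5   0.55  1.87 -0.66  0.93  0.36]
shift [ 0.0536 -0.0146  0.0015] turn [-0.     0.002  0.004] rows 2.0 1.0
320.87068965517244 0.2057878 0.6174072469165232
```

{"fn": "step_arm", "kwargs": {
  "rows": [
    [0.1,0.025,-0.007,0.0005,0,0,0],
    [0.1,0.053,-0.013,0.0005,0,0,0],
    [0.1,0.053,-0.013,0.0005,0,0,0],
    [0.1,0.053,-0.013,0.0005,0,0,0],
    [1,0.053,-0.013,0.0005,0,0,0],
    [1,0.053,-0.013,0.0005,0,0,0],
    [1,0.053,-0.013,0.0005,0,0,0],
    [1,0.053,-0.013,0.0005,0,0,0]
  ],
  "newtons": 25
}}

```text
clock: 7.8
position: [0.5816, 0.0734, 0.0848]
ee_rot: [0.29, 1.543, 0.112]
force: [0.1, -0.0, 1.6]
width: 0.234
```

{"fn": "step_arm", "kwargs": {
  "rows": [
    [1,-0.03,0.008,0,0,0,0],
    [1,-0.06,0.016,0,0,0,0],
    [1,-0.09,0.024,0,0,0,0],
    [1,-0.09,0.024,0,0,0,0],
    [1,-0.09,0.024,0,0,0,0]
  ]
}}

```text
clock: 8.22
position: [0.5816, 0.0739, 0.16]
ee_rot: [0.29, 1.542, 0.113]
force: [0.5, -0.3, -0.6]
width: 0.235
```

Run:
```python
from h import *
st();img('wrist','w6');Rt=np.load('Rt.npy');go(jig(60,70,200));
```

```text
t 8.22 pos [0.5816 0.0739 0.16  ] jig [112.  -51.5 160. ] F [ 0.48 -0.26 -0.58] w mm 21.7 q [-0.47  0.46  0.57  1.84 -0.62  0.98  0.31]
shift [-0.0664 -0.0496 -0.1509] turn [ 0.001  0.001 -0.245] rows 4.0 3.0
```

View pics/w6.png

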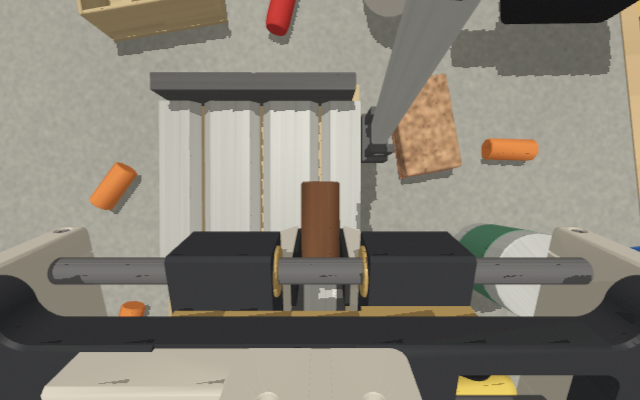

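{"fn": "step_arm", "kwargs": {
  "rows": [
    [1,-0.02,-0.01,-0.04,0,0,0],
    [1,-0.04,-0.02,-0.08,0,0,-0.05],
    [1,-0.06,-0.04,-0.13,0,0,-0.15],
    [1,-0.066,-0.05,-0.151,0,0,-0.245],
    [1,-0.066,-0.05,-0.151,0,0,-0.245],
    [1,-0.066,-0.05,-0.151,0,0,-0.245],
    [1,-0.066,-0.05,-0.151,0,0,-0.245]
  ]
}}

```text
clock: 8.85
position: [0.455, 0.0364, 0.199]
ee_rot: [0.09, 1.569, -0.088]
force: [0.3, -0.3, -0.4]
width: 0.236
```

Run:
```python
from h import *
st();go([.463,.365,.19]);go([.463,.365,.045])
```

```text
t 8.85 pos [0.455  0.0364 0.199 ] jig [ 60.3  70.  199. ] F [ 0.26 -0.29 -0.38] w mm 21.7 q [-0.8   0.21  0.72  2.05 -0.17  0.95 -0.1 ]
shift [ 0.0119  0.4092 -0.0365] turn [ 0.001 -0.    -0.001] rows 8.0 1.0
shift [ 0.1931  0.4089 -0.0364] turn [ 0.001 -0.    -0.001] rows 9.0 1.0
```

{"fn": "step_arm", "kwargs": {
  "rows": [
    [1,0,0.05,0,0,0,0],
    [1,0,0.1,0,0,0,0],
    [1,0,0.15,-0.01,0,0,0],
    [1,0,0.2,-0.02,0,0,0],
    [1,0,0.25,-0.03,0,0,0],
    [1,0,0.3,-0.04,0,0,0],
    [1,0,0.35,-0.046,0,0,0],
    [1,0,0.4,-0.046,0,0,0],
    [1,0.05,0.409,-0.046,0,0,0],
    [1,0.1,0.409,-0.046,0,0,0],
    [1,0.15,0.409,-0.046,0,0,0],
    [1,0.185,0.409,-0.046,0,0,0]
  ]
}}

```text
clock: 9.85
position: [0.4559, 0.363, 0.0468]
ee_rot: [0.09, 1.572, -0.094]
force: [0.1, -1.3, -0.5]
width: 0.235
```

{"fn": "step_arm", "kwargs": {
  "rows": [
    [1,0,0,0,0,0,0],
    [1,0,0,0,0,0,0],
    [0.3,0,0,0,0,0,0],
    [0.3,0,0,0,0,0,0],
    [0.3,0,0,0,0,0,0],
    [0.3,-0.05,0,0,0,0,0],
    [0.3,-0.1,0,0,0,0,0],
    [0.3,-0.15,0,0,0,0,0],
    [0.3,-0.2,0,0,0,0,0],
    [0.3,-0.2,0,0,0,0,0],
    [0.3,-0.2,0,0,0,0,0]
  ]
}}

```text
clock: 10.77
position: [0.4572, 0.3663, 0.2155]
ee_rot: [0.095, 1.565, -0.085]
force: [-0.3, 0.1, -0.4]
width: 0.353
```

Run:
```python
from m import *
st();img('wrist','w7')
d,K,T=img('top','top7');P=pts(d,K,T);z=P[:,:,2]
h=cv2.cvtColor(d['pixels'],cv2.COLOR_RGB2HSV).astype(int);v=h[:,:,2];s=h[:,:,1]
rects((z>.027)&(z<.045)&(v>150)&(s>60)&(np.arange(640)>370)&(np.arange(640)<480),P,(.027,.045),200)
```

```text
t 10.77 pos [0.4572 0.3663 0.2155] jig [388.3 105.5 215.5] F [-0.27  0.15 -0.39] w mm 32.5 q [-1.19  0.41  0.6   1.73 -0.26  1.07 -0.62]
pix [418. 197.] n 503 c mm [ 601.5 -250.5] sz [233.2  16.9] ang 88.27 zmed 35.1 mean [ 600.8 -251. ]
pix [420. 227.] n 509 c mm [ 518.3 -254.2] sz [232.6  16.5] ang 87.2 zmed 35.4 mean [ 517.9 -254.9]
```

View pics/w7.png

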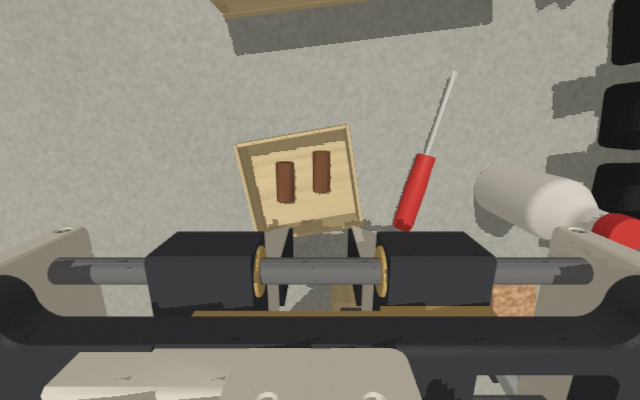

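View pics/top7.png

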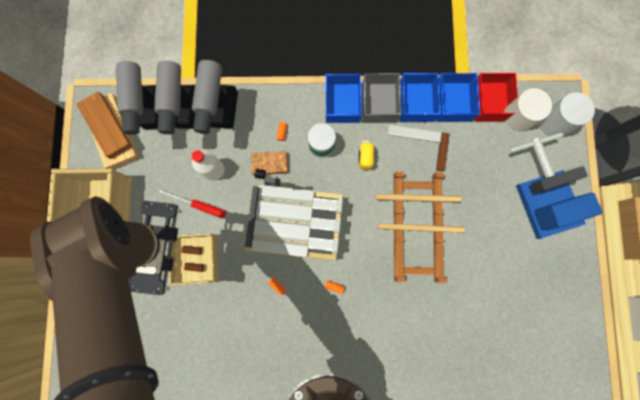

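```bash
cat >> h.py <<'E'
def Ry(deg):
    a=np.deg2rad(deg);y=np.array([np.cos(a),np.sin(a),0]);return np.stack([[0,0,-1],y,np.cross([0,0,-1.],y)*-1 if 0 else np.cross(np.array([0,0,-1.]),y)],1)
E
python3 - <<'E'
from h import *
print(Ry(83.4).round(3),RT.round(3));go([.46,-.05,.2]);go([.517,-.27,.12],Ry(87.1))
E
```

```text
[[ 0.     0.115  0.993]
 [ 0.     0.993 -0.115]
 [-1.     0.     0.   ]] [[ 0.     0.114  0.993]
 [ 0.     0.993 -0.114]
 [-1.     0.    -0.   ]]
shift [ 0.0143 -0.515   0.0649] turn [ 0.001 -0.    -0.001] rows 10.0 1.0
shift [ 0.1139 -0.7803  0.1669] turn [-0.061  0.    -0.001] rows 16.0 1.0
```

{"fn": "step_arm", "kwargs": {
  "rows": [
    [0.1,0.01,-0.05,0.006,0,0,0],
    [0.1,0.01,-0.1,0.013,0,0,0],
    [0.1,0.01,-0.15,0.019,0,0,0],
    [0.1,0.01,-0.2,0.025,0,0,0],
    [0.1,0.01,-0.25,0.031,0,0,0],
    [0.1,0.01,-0.3,0.038,0,0,0],
    [0.1,0.01,-0.35,0.044,0,0,0],
    [0.1,0.01,-0.4,0.05,0,0,0],
    [0.1,0.01,-0.45,0.06,0,0,0],
    [0.1,0.01,-0.5,0.065,0,0,0],
    [0.1,0.01,-0.55,0.07,0,0,0],
    [0.1,0.01,-0.6,0.08,0,0,0]
  ]
}}

```text
clock: 11.87
position: [0.4627, -0.1206, 0.2026]
ee_rot: [0.09, 1.571, -0.089]
force: [0.9, -0.8, -0.5]
width: 0.448
```

Run:
```python
from h import *
st();go([.517,-.281,.12],Ry(87.1))
```

```text
t 11.87 pos [ 0.4627 -0.1206  0.2026] jig [-94.8  44.4 202.6] F [ 0.94 -0.75 -0.55] w mm 41.2 q [-0.49  0.26  0.79  2.   -0.22  0.97  0.29]
shift [ 0.1029 -0.1915  0.0905] turn [-0.061 -0.002 -0.001] rows 5.0 1.0
```

{"fn": "step_arm", "kwargs": {
  "rows": [
    [0.1,0.02,-0.05,0.02,-0.03,0,0],
    [0.1,0.04,-0.1,0.045,-0.061,0,0],
    [0.1,0.06,-0.15,0.07,-0.061,0,0],
    [0.1,0.08,-0.19,0.09,-0.061,0,0],
    [0.1,0.1,-0.191,0.09,-0.061,0,0],
    [0.1,0.1,-0.191,0.09,-0.061,0,0],
    [0.1,0.1,-0.191,0.09,-0.061,0,0],
    [0.1,0.1,-0.191,0.09,-0.061,0,0]
  ]
}}

```text
clock: 12.53
position: [0.5179, -0.2782, 0.1229]
ee_rot: [0.04, 1.572, -0.039]
force: [-0.8, -0.1, 0.8]
width: 0.451
```

Run:
```python
from h import *
st();d,K,T=img('wrist','w8');P=pts(d,K,T)
h=cv2.cvtColor(d['pixels'],cv2.COLOR_RGB2HSV).astype(int);z=P[:,:,2]
m=(z>.026)&(z<.045)&(h[:,:,2]>150)&(h[:,:,1]>60)
n,l,s_,c=cv2.connectedComponentsWithStats(m.astype(np.uint8))
for i in range(1,n):
    if s_[i,4]>300:
        p=P[l==i];r=cv2.minAreaRect((p[:,:2]*1000).astype(np.float32));print(c[i].round(),np.round(r[0],1),np.round(r[1],1),round(r[2],1),np.percentile(p[:,2],[50,95])*1000, 'ymax',p[:,1].max())
go([.517,-.281,.012],Ry(87.1))
```

```text
t 12.53 pos [ 0.5179 -0.2782  0.1229] jig [-245.1  -28.5  122.9] F [-0.8  -0.12  0.76] w mm 41.5 q [-0.06  0.55  0.68  1.82 -0.43  0.92  0.76]
[415. 119.] [ 600.2 -223.4] [175.3  16.7] 88.2 [35.41374781 37.31935512] ymax -0.13560745218270848
[317. 135.] [ 517.1 -235.8] [192.9  15.8] 87.2 [35.6319979  37.34290655] ymax -0.1392102028196548
[502. 101.] [ 663.9 -201.6] [21.7 14.6] 87.3 [42.47510688 43.67450341] ymax -0.19069694367100515
[139. 110.] [ 378.2 -194.4] [14.7 21.9] 0.6 [42.4773022  43.56974786] ymax -0.18340772657916118
shift [ 0.1394 -0.004  -0.0015] turn [ 0.001 -0.    -0.001] rows 3.0 1.0
```

View pics/w8.png

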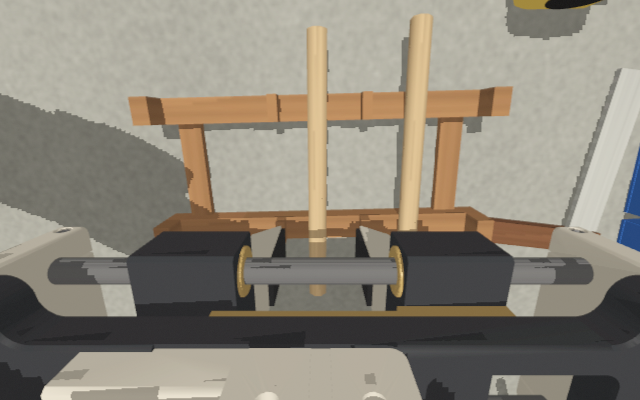

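{"fn": "step_arm", "kwargs": {
  "rows": [
    [0.1,0.04,-0.004,-0.003,0,0,0],
    [0.1,0.08,-0.004,-0.003,0,0,0],
    [0.1,0.12,-0.004,-0.003,0,0,0],
    [0.1,0.139,-0.004,-0.003,0,0,0],
    [0.1,0.139,-0.004,-0.003,0,0,0],
    [1,0.139,-0.004,-0.003,0,0,0],
    [1,0.139,-0.004,-0.003,0,0,0],
    [1,0.139,-0.004,-0.003,0,0,0],
    [1,0.139,-0.004,-0.003,0,0,0],
    [1,0.139,-0.004,-0.003,0,0,0]
  ],
  "newtons": 40
}}

```text
clock: 13.42
position: [0.5168, -0.2824, 0.0135]
ee_rot: [0.039, 1.568, -0.04]
force: [-1.6, 1.5, 7.4]
width: 0.165
```

Run:
```python
from h import *
st();go(jig(-170,52,66+30))
```

```text
t 13.42 pos [ 0.5168 -0.2824  0.0135] jig [-249.4  -27.9   13.5] F [-1.56  1.47  7.39] w mm 15.2 q [ 0.03  0.69  0.57  1.9  -0.56  0.71  0.87]
shift [-0.1034  0.1054 -0.093 ] turn [0.061 0.002 0.   ] rows 4.0 1.0
```

{"fn": "step_arm", "kwargs": {
  "rows": [
    [1,-0.04,0,0,0,0,0],
    [1,-0.08,0,0,0,0,0],
    [1,-0.11,0.02,-0.02,0.03,0,0],
    [1,-0.11,0.05,-0.05,0.061,0,0],
    [1,-0.11,0.08,-0.08,0.061,0,0],
    [1,-0.11,0.095,-0.093,0.061,0,0],
    [1,-0.11,0.095,-0.093,0.061,0,0],
    [1,-0.11,0.095,-0.093,0.061,0,0],
    [1,-0.11,0.095,-0.093,0.061,0,0],
    [1,-0.11,0.095,-0.093,0.061,0,0]
  ]
}}

```text
clock: 14.25
position: [0.4464, -0.2036, 0.1005]
ee_rot: [0.089, 1.568, -0.091]
force: [0.8, -0.0, -0.7]
width: 0.169
```

```bash
cat > look.py <<'E'
from h import *
import sys
st();d,K,T=img('wrist',sys.argv[1]);P=pts(d,K,T)
q=np.stack([(P-O)@JX*1000,(P-O)@JY*1000,P[:,:,2]*1000],-1)
h=cv2.cvtColor(d['pixels'],cv2.COLOR_RGB2HSV).astype(int)
m=(h[:,:,2]>140)&(h[:,:,1]>70)&(h[:,:,0]>10)&(h[:,:,0]<25);m[235:]=0;m[:,:270]=0;m[:,370:]=0
z=float(sys.argv[2])
m&=(q[:,:,2]>z-30)&(q[:,:,2]<z+30)
n,l,s_,c=cv2.connectedComponentsWithStats(m.astype(np.uint8))
for i in range(1,n):
    if s_[i,4]>150:
        p=q[l==i];r=cv2.minAreaRect(p[:,:2].astype(np.float32));print('bar',c[i].round(),'c',np.round(r[0],1),np.round(r[1],1),round(r[2],1),'xmax',p[:,0].max())
        for lo in np.arange(np.floor(p[:,0].min()/30)*30,p[:,0].max(),30):
            k=p[(p[:,0]>=lo)&(p[:,0]<lo+30)]
            if len(k)>30: print('  x',lo+15,'y mid',((np.percentile(k[:,1],3)+np.percentile(k[:,1],97))/2).round(1),'ztop',np.percentile(k[:,2],90).round(1))
m=(h[:,:,1]<70)&(q[:,:,2]>94.5)&(q[:,:,2]<104)&(abs(q[:,:,1])<80)&(q[:,:,0]<90)&(q[:,:,0]>-15);m[235:]=0
n,l,s_,c=cv2.connectedComponentsWithStats(m.astype(np.uint8))
for i in range(1,n):
    if s_[i,4]>300:
        p=q[l==i];r=cv2.minAreaRect(p[:,:2].astype(np.float32));print('tube',c[i].round(),'c',np.round(r[0],1),np.round(r[1],1),round(r[2],1),'xmin',np.percentile(p[:,0],1).round(1),'y',np.percentile(p[:,1],[2,98]).round(1))
E
python3 look.py w9 110; python3 -c "
from h import *
go(jig(-170,52,70.5))"
```

```text
t 14.25 pos [ 0.4464 -0.2036  0.1005] jig [-179.1   51.1  100.5] F [ 0.76 -0.03 -0.73] w mm 15.5 q [-0.22  0.44  0.72  2.08 -0.42  0.76  0.66]
bar [319. 113.] c [-113.5   51.6] [106.4  15.9] 0.2 xmax -60.25335864191329
  x -165.0 y mid 51.3 ztop 123.9
  x -135.0 y mid 51.5 ztop 123.9
  x -105.0 y mid 51.6 ztop 123.8
  x -75.0 y mid 51.8 ztop 123.9
shift [ 0.0374  0.0115 -0.001 ] turn [-0.001  0.001  0.001] rows 1.0 1.0
```

View pics/w9.png

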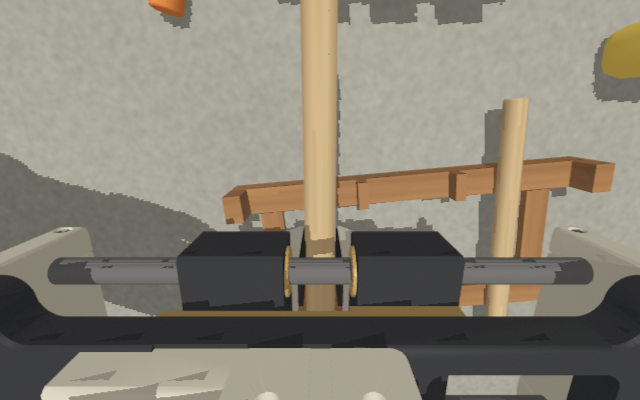

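{"fn": "step_arm", "kwargs": {
  "rows": [
    [1,0.015,0,-0.001,0,0,0],
    [1,0.0375,0,-0.001,0,0,0],
    [1,0.0375,0,-0.001,0,0,0],
    [1,0.0375,0,-0.001,0,0,0],
    [1,0.0375,0.012,-0.001,0,0,0],
    [1,0.0375,0.024,-0.001,0,0,0],
    [1,0.0375,0.036,-0.001,0,0,0],
    [1,0.0375,0.044,-0.001,0,0,0],
    [1,0.0375,0.052,-0.001,0,0,0],
    [1,0.0375,0.06,-0.001,0,0,0],
    [1,0.0375,0.068,-0.001,0,0,0],
    [1,0.0375,0.068,-0.001,0,0,0]
  ]
}}

```text
clock: 15.3
position: [0.4511, -0.1468, 0.0702]
ee_rot: [0.089, 1.569, -0.088]
force: [0.6, 0.5, -1.0]
width: 0.171
```

```bash
python3 look.py w10 85;python3 -c "
from h import *
d,K,T=img('scene');cv2.imwrite('pics/s10.png',cv2.resize(d['pixels'][170:330,200:460,::-1],(780,480),interpolation=cv2.INTER_CUBIC))
go(jig(-50,52,70))"
```

```text
t 15.3 pos [ 0.4511 -0.1468  0.0702] jig [-122.1   52.9   70.2] F [ 0.62  0.49 -0.99] w mm 15.7 q [-0.31  0.47  0.69  2.15 -0.48  0.68  0.59]
bar [277.   7.] c [ 2.  73.5] [9.8 6.4] 84.9 xmax 5.386782696286957
  x -15.0 y mid 74.0 ztop 65.4
  x 15.0 y mid 75.0 ztop 65.4
bar [319. 113.] c [-54.6  53.5] [109.9  17.4] 1.5 xmax 0.1367323908134449
  x -105.0 y mid 53.1 ztop 93.6
  x -75.0 y mid 53.5 ztop 93.6
  x -45.0 y mid 53.6 ztop 93.6
  x -15.0 y mid 53.8 ztop 93.7
shift [0.0003 0.092  0.0011] turn [0.001 0.    0.   ] rows 2.0 1.0
```

View pics/w10.png

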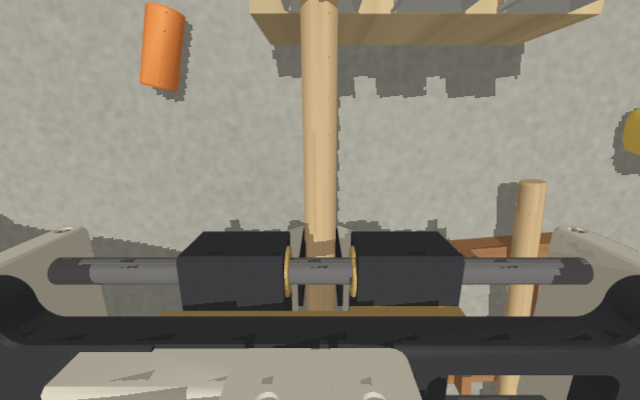

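View pics/s10.png

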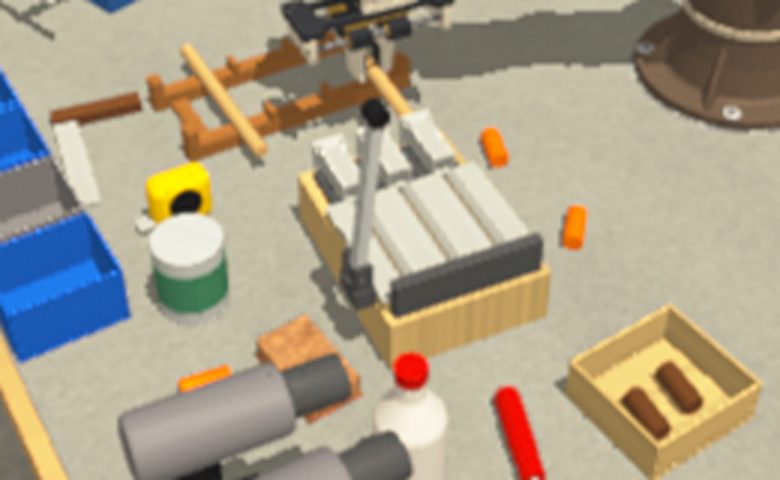

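{"fn": "step_arm", "kwargs": {
  "rows": [
    [1,0,0.01,0.0008,0,0,0],
    [1,0,0.02,0.0008,0,0,0],
    [1,0,0.03,0.0008,0,0,0],
    [1,0,0.04,0.0008,0,0,0],
    [1,0,0.05,0.0008,0,0,0],
    [1,0,0.06,0.0008,0,0,0],
    [1,0,0.07,0.0008,0,0,0],
    [1,0,0.07,0.0008,0,0,0]
  ]
}}

```text
clock: 16.07
position: [0.4581, -0.0907, 0.07]
ee_rot: [0.089, 1.569, -0.087]
force: [-0.4, -0.7, 0.1]
width: 0.167
```

```bash
python3 look.py w11 85;python3 -c "
from h import *
go(jig(-18,52,70))"
```

```text
t 16.07 pos [ 0.4581 -0.0907  0.07  ] jig [-65.7  52.3  70. ] F [-0.35 -0.7   0.07] w mm 15.4 q [-0.44  0.46  0.7   2.16 -0.48  0.67  0.48]
bar [273.  82.] c [30.6 76.8] [ 5.2 62. ] 88.1 xmax 61.667599610768555
  x 15.0 y mid 77.6 ztop 65.4
  x 45.0 y mid 78.0 ztop 65.3
bar [365. 120.] c [ 4.  28.1] [8.7 4.8] 3.1 xmax 8.26450971103487
  x 15.0 y mid 28.1 ztop 65.3
bar [320. 186.] c [-27.9  52.8] [15.8 49.8] 89.9 xmax -3.013473170804347
  x -45.0 y mid 52.6 ztop 93.4
  x -15.0 y mid 52.8 ztop 93.3
tube [320.  69.] c [24.3 52.6] [35.8 51.8] 89.7 xmin -1.1 y [38.  67.3]
tube [445.  69.] c [24.2  0. ] [36.  52.6] 88.1 xmin -1.1 y [-13.3  16.4]
tube [568.  69.] c [ 24.4 -51.7] [36.5 52.8] 88.4 xmin -1.0 y [-64.6 -34.7]
shift [0.0002 0.0609 0.0004] turn [ 0.002 -0.    -0.   ] rows 2.0 1.0
```

View pics/w11.png

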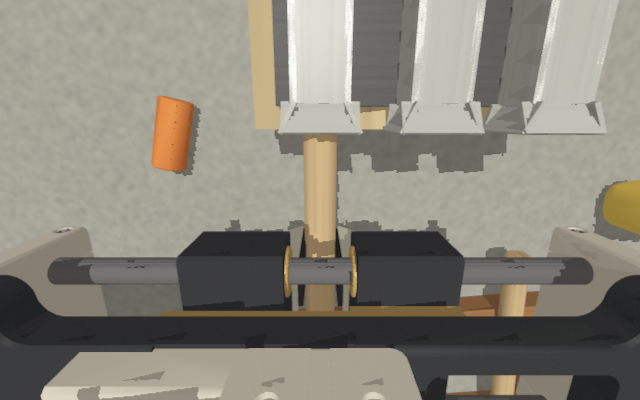

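{"fn": "step_arm", "kwargs": {
  "rows": [
    [1,0,0.01,0.0004,0,0,0],
    [1,0,0.02,0.0004,0,0,0],
    [1,0,0.03,0.0004,0,0,0],
    [1,0,0.04,0.0004,0,0,0],
    [1,0,0.05,0.0004,0,0,0],
    [1,0.001,0.06,0.0004,0,0,0],
    [1,0.002,0.066,0.0004,0,0,0],
    [1,0.002,0.066,0.0004,0,0,0],
    [1,0.002,0.066,0.0004,0,0,0]
  ]
}}

```text
clock: 16.87
position: [0.4644, -0.0401, 0.0686]
ee_rot: [0.089, 1.569, -0.089]
force: [0.0, -0.4, 0.1]
width: 0.168
```

```bash
python3 look.py w12 85
```

```text
t 16.87 pos [ 0.4644 -0.0401  0.0686] jig [-14.7  51.9  68.6] F [ 0.02 -0.41  0.15] w mm 15.5 q [-0.55  0.47  0.7   2.17 -0.49  0.67  0.38]
bar [319.  35.] c [89.9 52.7] [28.7 16. ] 0.8 xmax 104.28271167776
  x 75.0 y mid 52.4 ztop 92.0
  x 105.0 y mid 52.6 ztop 92.0
bar [274. 168.] c [35.4 75.4] [10.2 71.8] 87.6 xmax 71.35923763043894
  x 15.0 y mid 76.8 ztop 65.3
  x 45.0 y mid 78.6 ztop 65.3
  x 75.0 y mid 78.0 ztop 65.3
bar [360. 209.] c [ 4.2 28.9] [ 8.9 11.4] 1.8 xmax 8.808779554521633
  x 15.0 y mid 28.6 ztop 65.2
tube [319. 153.] c [38.9 52.6] [34.1 71.2] 89.9 xmin 4.3 y [39.7 65.5]
tube [436. 152.] c [38.9  0.7] [71.1 34.8] 0.5 xmin 5.2 y [-12.3  13.9]
tube [551. 152.] c [ 38.4 -49.5] [72.7 35.5] 3.1 xmin 4.3 y [-63.9 -36.9]
```

View pics/w12.png

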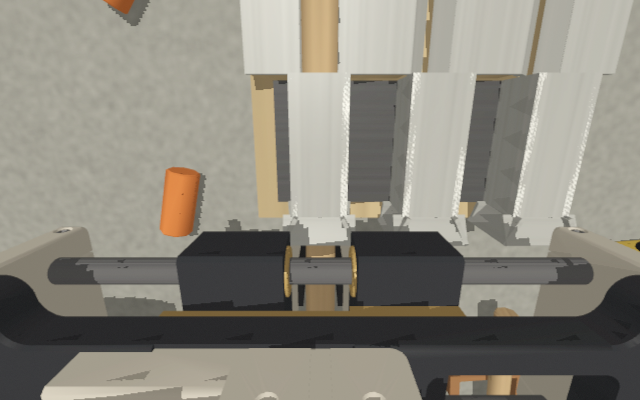

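{"fn": "step_arm", "kwargs": {
  "rows": [
    [0.45,0,0,0,0,0,0],
    [0.45,0,0,0,0,0,0],
    [0.45,0,0,0,0,0,0],
    [0.45,0,-0.02,0,0,0,0],
    [0.45,0,-0.05,0,0,0,0],
    [0.45,0,-0.085,0,0,0,0],
    [0.45,0,-0.085,0,0,0,0],
    [0.45,0,-0.085,0,0,0,0]
  ]
}}

```text
clock: 17.58
position: [0.4562, -0.1098, 0.0688]
ee_rot: [0.093, 1.568, -0.093]
force: [0.5, -0.9, -0.2]
width: 0.277
```

```bash
python3 look.py w13 85
```

```text
t 17.58 pos [ 0.4562 -0.1098  0.0688] jig [-84.8  52.1  68.8] F [ 0.51 -0.88 -0.17] w mm 25.5 q [-0.39  0.47  0.69  2.16 -0.48  0.67  0.51]
bar [273.  77.] c [10.8 77.6] [25.   6.5] 12.8 xmax 23.72822865101322
  x 15.0 y mid 76.3 ztop 65.4
bar [364.  84.] c [ 4.  30.1] [9.4 9.1] 0.5 xmax 8.685533405215645
  x -15.0 y mid 29.9 ztop 65.2
  x 15.0 y mid 29.0 ztop 65.2
bar [320. 160.] c [-37.6  52.1] [74.3 15.9] 0.1 xmax -0.4429727818704192
  x -75.0 y mid 52.2 ztop 87.0
  x -45.0 y mid 52.1 ztop 88.6
  x -15.0 y mid 52.2 ztop 90.5
tube [318.  45.] c [14.4 52.7] [36.  32.2] 89.9 xmin -1.5 y [37.  68.3]
tube [447.  45.] c [14.7  0.5] [36.3 32.7] 90.0 xmin -1.4 y [-14.7  17.3]
tube [575.  45.] c [ 14.5 -50.8] [37.  32.7] 89.6 xmin -1.5 y [-65.5 -34.2]
```

View pics/w13.png

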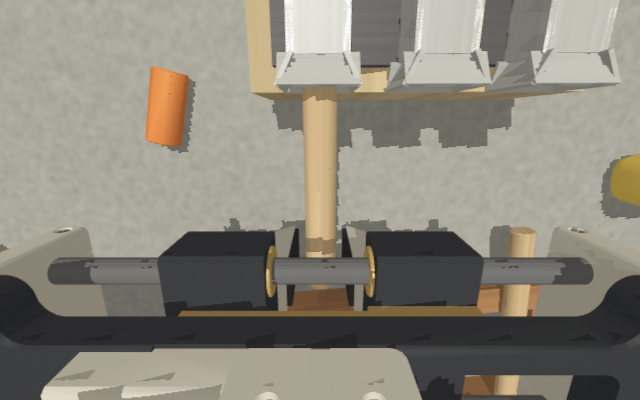

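{"fn": "step_arm", "kwargs": {
  "rows": [
    [1,0,0,0,0,0,0],
    [1,0,0,0,0,0,0],
    [1,0,0,0,0,0,0],
    [1,-0.003,0,0,0,0,-0.03],
    [1,-0.006,0,0,0,0,-0.055],
    [1,-0.006,0.01,0,0,0,-0.055],
    [1,-0.006,0.02,0,0,0,-0.055],
    [1,-0.006,0.03,0,0,0,-0.055],
    [1,-0.006,0.04,0,0,0,-0.055],
    [1,-0.006,0.05,0,0,0,-0.055],
    [1,-0.006,0.06,0,0,0,-0.055],
    [1,-0.006,0.06,0,0,0,-0.055]
  ],
  "newtons": 30
}}

```text
clock: 18.63
position: [0.4624, -0.0583, 0.0734]
ee_rot: [0.044, 1.572, -0.133]
force: [-0.3, 1.6, 3.7]
width: 0.169
```

```bash
python3 look.py w14 85
```

```text
t 18.63 pos [ 0.4624 -0.0583  0.0734] jig [-33.   51.8  73.4] F [-0.29  1.59  3.7 ] w mm 15.5 q [-0.59  0.47  0.75  2.17 -0.43  0.67  0.34]
bar [320.  12.] c [80.6 52.7] [10.1 16. ] 0.4 xmax 85.740661994456
  x 75.0 y mid 52.4 ztop 93.6
bar [274. 139.] c [35.3 75. ] [10.  71.5] 87.5 xmax 71.171532773891
  x 15.0 y mid 76.7 ztop 65.2
  x 45.0 y mid 78.3 ztop 65.2
  x 75.0 y mid 77.6 ztop 65.4
bar [361. 177.] c [ 4.  28.9] [10.1 10.8] 1.2 xmax 8.968365585193025
  x 15.0 y mid 28.9 ztop 65.1
bar [321. 221.] c [-12.9  51.8] [14.5 15.3] 7.4 xmax -5.849506822933206
  x -15.0 y mid 51.9 ztop 91.3
tube [319. 118.] c [36.4 53.4] [76.  36.3] 1.1 xmin -0.3 y [39.1 66.3]
tube [439. 118.] c [36.7  0.8] [36.1 75.6] 89.9 xmin -0.2 y [-12.5  15.3]
tube [558. 118.] c [ 36.3 -51.8] [36.6 76.9] 88.4 xmin -0.2 y [-64.3 -35.5]
```

View pics/w14.png

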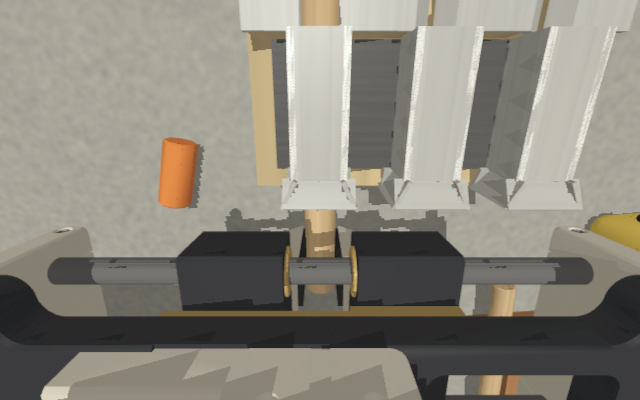

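{"fn": "step_arm", "kwargs": {
  "rows": [
    [1,-0.0015,0.005,0,0,0,-0.01],
    [1,-0.0015,0.01,0,0,0,-0.015],
    [1,-0.0015,0.015,0,0,0,-0.015],
    [1,-0.0015,0.02,0,0,0,-0.015],
    [1,-0.0015,0.022,0,0,0,-0.015],
    [1,-0.0015,0.022,0,0,0,-0.015],
    [0.45,-0.0015,0.022,0,0,0,-0.015],
    [0.45,-0.0015,0.022,0,0,0,-0.015],
    [0.45,-0.0015,0.022,0,0,0,-0.015],
    [0.45,-0.0015,0.022,0,0,0,-0.015]
  ]
}}

```text
clock: 19.52
position: [0.4638, -0.0426, 0.0734]
ee_rot: [0.032, 1.573, -0.147]
force: [0.3, 0.3, -0.5]
width: 0.274
```

```bash
python3 look.py w15 85; python3 -c "
from h import *
go(jig(-65,52,69))"
```

```text
t 19.52 pos [ 0.4638 -0.0426  0.0734] jig [-17.2  52.2  73.4] F [ 0.28  0.28 -0.51] w mm 25.2 q [-0.65  0.48  0.77  2.16 -0.42  0.67  0.28]
bar [320.  34.] c [88.4 52.8] [16.4 26.5] 89.9 xmax 101.64680259970935
  x 75.0 y mid 52.5 ztop 92.2
  x 105.0 y mid 52.7 ztop 92.2
bar [275. 163.] c [35.2 75.7] [11.7 71.6] 87.9 xmax 71.15651029872231
  x 15.0 y mid 77.1 ztop 65.1
  x 45.0 y mid 78.8 ztop 65.1
  x 75.0 y mid 78.1 ztop 65.3
bar [360. 203.] c [ 3.8 28.8] [ 9.3 11.7] 0.8 xmax 8.50137438999951
  x 15.0 y mid 28.7 ztop 65.1
tube [320. 153.] c [36.9 51.4] [36.  74.7] 88.4 xmin 2.7 y [39.6 65.6]
tube [436. 151.] c [37.9  1.4] [73.2 34.9] 1.6 xmin 4.2 y [-12.3  14. ]
tube [551. 151.] c [ 36.5 -51.5] [36.1 75.1] 89.6 xmin 2.5 y [-63.9 -36. ]
shift [ 0.0099 -0.0592  0.0002] turn [ 0.   -0.    0.07] rows 2.0 1.0
```

View pics/w15.png

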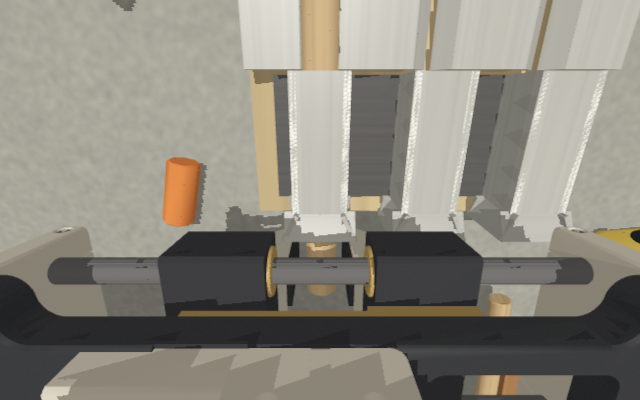

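{"fn": "step_arm", "kwargs": {
  "rows": [
    [0.45,0.002,-0.03,0,0,0,0.03],
    [0.45,0.005,-0.06,0,0,0,0.07],
    [0.45,0.01,-0.07,0,0,0,0.07],
    [1,0.01,-0.07,0,0,0,0.07],
    [1,0.01,-0.07,0,0,0,0.07],
    [1,0.01,-0.07,0,0,0,0.07],
    [1,0.01,-0.07,0,0,0,0.07]
  ],
  "newtons": 20
}}

```text
clock: 20.15
position: [0.4577, -0.0974, 0.0696]
ee_rot: [0.088, 1.569, -0.088]
force: [0.5, 0.5, 0.2]
width: 0.033
```

```bash
python3 look.py w16 85
```

```text
t 20.15 pos [ 0.4577 -0.0974  0.0696] jig [-72.3  51.9  69.6] F [0.47 0.48 0.2 ] w mm 3.0 q [-0.42  0.47  0.69  2.16 -0.48  0.67  0.49]
bar [272.  82.] c [21.8 76.8] [ 4.7 45.1] 87.0 xmax 44.468281581760614
  x 15.0 y mid 77.3 ztop 65.3
  x 45.0 y mid 77.6 ztop 65.2
bar [365. 107.] c [ 3.8 28. ] [9.  4.6] 3.2 xmax 8.302791408268359
  x 15.0 y mid 28.1 ztop 65.2
bar [321. 161.] c [-21.7  51.8] [40.2 15.9] 0.5 xmax -1.6418877463336534
  x -45.0 y mid 51.8 ztop 92.2
  x -15.0 y mid 51.9 ztop 92.2
tube [319.  61.] c [21.  52.6] [44.5 35.6] 0.1 xmin -1.2 y [37.6 67.6]
tube [445.  61.] c [20.7  0.1] [36.2 45.7] 88.0 xmin -1.2 y [-13.8  16.6]
tube [570.  61.] c [ 21.4 -50.7] [45.8 36.4] 0.1 xmin -1.4 y [-64.8 -34.5]
```

View pics/w16.png

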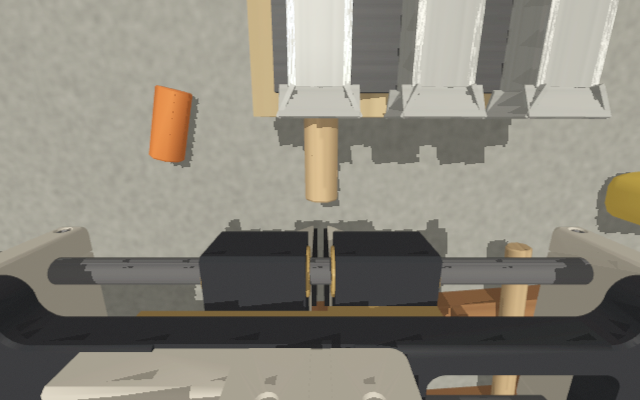

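{"fn": "step_arm", "kwargs": {
  "rows": [
    [1,0,0.008,0,0,0,0],
    [1,0,0.016,0,0,0,0],
    [1,0,0.022,0,0,0,0],
    [1,0,0.027,0,0,0,0],
    [1,0,0.032,0,0,0,0],
    [1,0,0.037,0,0,0,0],
    [1,0,0.042,0,0,0,0],
    [1,0,0.047,0,0,0,0],
    [1,0,0.052,0,0,0,0],
    [1,0,0.056,0,0,0,0],
    [1,0,0.056,0,0,0,0],
    [1,0,0.056,0,0,0,0]
  ]
}}

```text
clock: 21.2
position: [0.4628, -0.0542, 0.0697]
ee_rot: [0.09, 1.569, -0.09]
force: [0.2, -0.6, -0.6]
width: 0.006
```

{"fn": "step_arm", "kwargs": {
  "rows": [
    [1,0,0.001,0,0,0,0],
    [1,0,0.002,0,0,0,0],
    [1,0,0.003,0,0,0,0],
    [1,0,0.004,0,0,0,0],
    [1,0,0.004,0,0,0,0]
  ]
}}

```text
clock: 21.62
position: [0.4631, -0.0511, 0.0697]
ee_rot: [0.09, 1.569, -0.09]
force: [-0.8, 0.3, -0.4]
width: 0.003
```

```bash
python3 look.py w17 85;python3 -c "
from h import *
d,K,T=img('top');cv2.imwrite('pics/t17.png',cv2.resize(d['pixels'][180:270,235:350,::-1],(690,540),interpolation=cv2.INTER_CUBIC))"
```

```text
t 21.62 pos [ 0.4631 -0.0511  0.0697] jig [-25.7  51.9  69.7] F [-0.81  0.3  -0.38] w mm 0.3 q [-0.53  0.46  0.7   2.17 -0.48  0.67  0.39]
bar [319.  21.] c [85.7 52.7] [19.1 16. ] 0.2 xmax 95.21914014194252
  x 75.0 y mid 52.4 ztop 92.1
  x 105.0 y mid 52.6 ztop 91.9
bar [274. 149.] c [35.3 75.8] [10.1 71.8] 88.7 xmax 71.21547542617279
  x 15.0 y mid 76.8 ztop 65.3
  x 45.0 y mid 78.5 ztop 65.3
  x 75.0 y mid 77.9 ztop 65.4
bar [361. 190.] c [ 4.1 28.9] [ 9.5 10.9] 0.1 xmax 8.888192997522033
  x 15.0 y mid 28.9 ztop 65.2
bar [321. 228.] c [-8.6 52.2] [ 6.8 14.4] 0.8 xmax -5.201370817204961
  x -15.0 y mid 51.8 ztop 92.2
tube [319. 134.] c [36.4 52.9] [76.5 35.5] 0.7 xmin -0.5 y [39.  66.3]
tube [437. 134.] c [36.4  1. ] [76.6 36. ] 0.1 xmin -0.5 y [-12.6  15.5]
tube [554. 134.] c [ 36.3 -51.2] [36.7 76.6] 89.8 xmin -0.5 y [-64.4 -35.5]
```

View pics/t17.png

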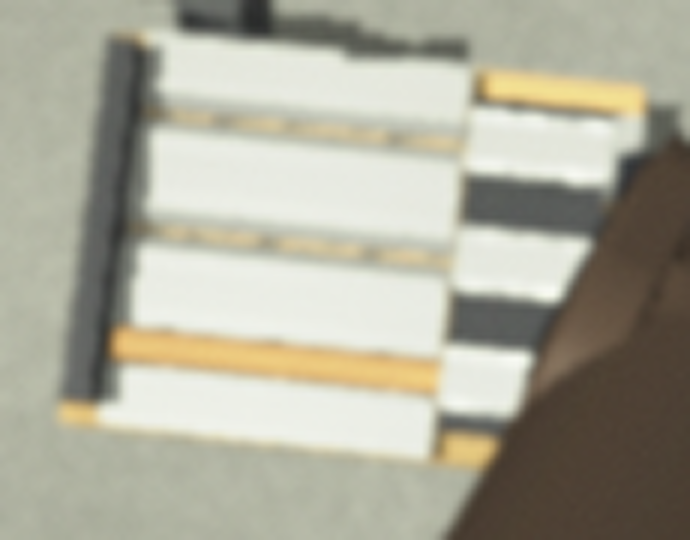

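{"fn": "step_arm", "kwargs": {
  "rows": [
    [1,0,0.001,0,0,0,0],
    [1,0,0.002,0,0,0,0],
    [1,0,0.003,0,0,0,0],
    [1,0,0.004,0,0,0,0],
    [1,0,0.004,0,0,0,0],
    [1,0,0.004,0,0,0,0]
  ]
}}

```text
clock: 22.22
position: [0.4634, -0.0484, 0.0698]
ee_rot: [0.09, 1.569, -0.09]
force: [-0.0, -2.9, -0.9]
width: 0.004
```

{"fn": "step_arm", "kwargs": {
  "rows": [
    [1,0,0.001,0,0,0,0],
    [1,0,0.002,0,0,0,0],
    [1,0,0.002,0,0,0,0],
    [1,0,0.002,0,0,0,0]
  ]
}}

```text
clock: 22.55
position: [0.4634, -0.0482, 0.0698]
ee_rot: [0.09, 1.568, -0.093]
force: [-1.4, -7.9, -0.6]
width: 0.003
```

```bash
python3 -c "
from h import *
st()"
```

```text
t 22.55 pos [ 0.4634 -0.0482  0.0698] jig [-22.8  51.9  69.8] F [-1.42 -7.94 -0.63] w mm 0.3 q [-0.54  0.46  0.7   2.17 -0.48  0.67  0.38]
```

{"fn": "step_arm", "kwargs": {
  "rows": [
    [1,0,-0.01,0,0,0,0],
    [1,0,-0.04,0,0,0,0],
    [0.1,-0.03,-0.08,0,0,0,0],
    [0.1,-0.08,-0.12,0,0,0,0],
    [0.1,-0.13,-0.15,0,0,0,0],
    [0.1,-0.13,-0.18,0.04,0,0,0],
    [0.1,-0.13,-0.2,0.09,0,0,0],
    [0.1,-0.13,-0.2,0.12,0,0,0],
    [0.1,-0.13,-0.2,0.12,0,0,0],
    [0.1,-0.13,-0.2,0.12,0,0,0]
  ]
}}

```text
clock: 23.38
position: [0.5417, -0.2166, 0.1732]
ee_rot: [0.089, 1.569, -0.09]
force: [-0.4, 0.0, -1.3]
width: 0.447
```

Run:
```python
from m import *
st();img('wrist','w18')
d,K,T=img('top','t18');P=pts(d,K,T);z=P[:,:,2]
h=cv2.cvtColor(d['pixels'],cv2.COLOR_RGB2HSV).astype(int);v=h[:,:,2];s=h[:,:,1]
rects((z>.027)&(z<.045)&(v>150)&(s>60)&(np.arange(640)>370)&(np.arange(640)<480),P,(.027,.045),100)
```

```text
t 23.38 pos [ 0.5417 -0.2166  0.1732] jig [-181.1  -45.1  173.2] F [-0.43  0.01 -1.26] w mm 41.2 q [-0.25  0.5   0.78  1.79 -0.41  1.02  0.58]
pix [392. 196.] n 196 c mm [ 603.2 -182.3] sz [96.3 14.8] ang 89.43 zmed 35.3 mean [ 602.8 -180. ]
```

View pics/t18.png

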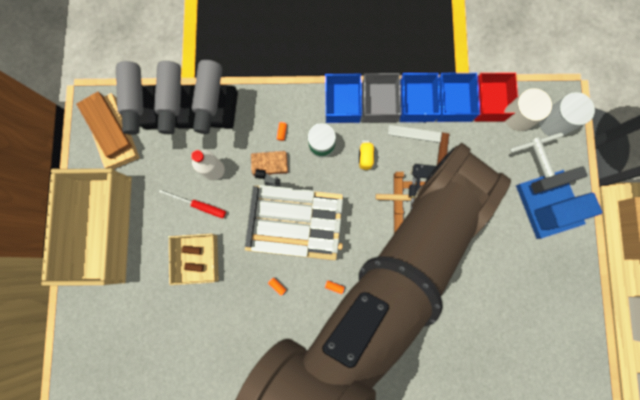

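View pics/w18.png

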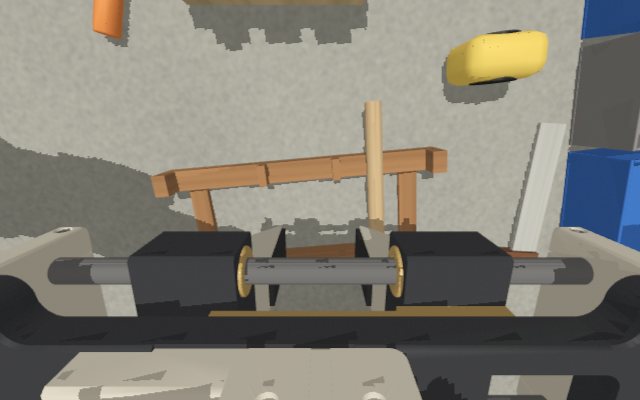

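Run:
```python
from h import *
go([.599,-.278,.12],Ry(88.2))
```

```text
shift [ 0.0664 -0.0685  0.0825] turn [-0.079 -0.001 -0.001] rows 3.0 1.0
```

{"fn": "step_arm", "kwargs": {
  "rows": [
    [0.1,0.02,-0.03,0.03,-0.079,0,0],
    [0.1,0.04,-0.0685,0.0825,-0.079,0,0],
    [0.1,0.066,-0.0685,0.0825,-0.079,0,0],
    [0.1,0.066,-0.0685,0.0825,-0.079,0,0],
    [0.1,0.066,-0.0685,0.0825,-0.079,0,0],
    [0.1,0.066,-0.0685,0.0825,-0.079,0,0],
    [0.1,0.066,-0.0685,0.0825,-0.079,0,0]
  ]
}}

```text
clock: 24.07
position: [0.5997, -0.2776, 0.1222]
ee_rot: [0.025, 1.57, -0.024]
force: [0.1, -0.3, -0.1]
width: 0.449
```

```bash
cat > lb.py <<'E'
from h import *
import sys
st();d,K,T=img('wrist',sys.argv[1]);P=pts(d,K,T)
h=cv2.cvtColor(d['pixels'],cv2.COLOR_RGB2HSV).astype(int);z=P[:,:,2]
m=(z>.026)&(z<.045)&(h[:,:,2]>150)&(h[:,:,1]>60)
n,l,s_,c=cv2.connectedComponentsWithStats(m.astype(np.uint8))
for i in range(1,n):
    if s_[i,4]>300:
        p=P[l==i];r=cv2.minAreaRect((p[:,:2]*1000).astype(np.float32));print(c[i].round(),np.round(r[0],1),np.round(r[1],1),round(r[2],1),np.percentile(p[:,2],[50,95])*1000, 'ymax',p[:,1].max())
E
python3 lb.py w19; python3 -c "
from h import *
go([.599,-.281,.012],Ry(88.2))"
```

```text
t 24.07 pos [ 0.5997 -0.2776  0.1222] jig [-235.1 -109.7  122.2] F [ 0.09 -0.28 -0.12] w mm 41.3 q [-0.08  0.67  0.69  1.64 -0.48  1.02  0.74]
[319. 128.] [ 599.8 -233.3] [195.6  15.7] 88.1 [35.61901262 37.2866704 ] ymax -0.135585834277642
[399. 108.] [ 664.1 -201.7] [21.9 14.2] 88.3 [42.38043489 43.51749703] ymax -0.19061376774739172
shift [ 0.1378 -0.0043 -0.0013] turn [ 0.     0.001 -0.   ] rows 3.0 1.0
```

View pics/w19.png

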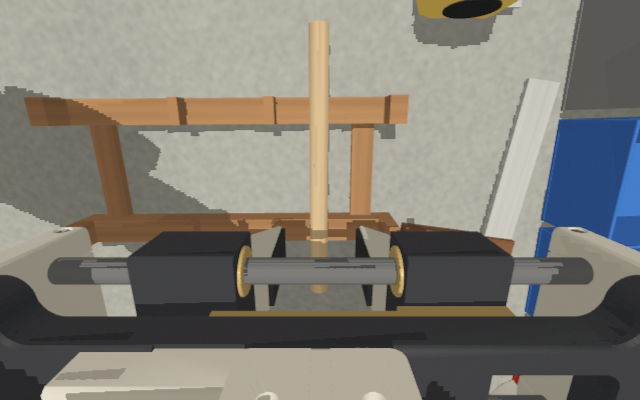

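{"fn": "step_arm", "kwargs": {
  "rows": [
    [0.1,0.04,-0.006,-0.0015,0,0,0],
    [0.1,0.08,-0.006,-0.0015,0,0,0],
    [0.1,0.12,-0.006,-0.0015,0,0,0],
    [0.1,0.137,-0.006,-0.0015,0,0,0],
    [0.1,0.137,-0.006,-0.0015,0,0,0],
    [1,0.137,-0.006,-0.0015,0,0,0],
    [1,0.137,-0.006,-0.0015,0,0,0],
    [1,0.137,-0.006,-0.0015,0,0,0],
    [1,0.137,-0.006,-0.0015,0,0,0],
    [1,0.137,-0.006,-0.0015,0,0,0]
  ],
  "newtons": 40
}}

```text
clock: 24.95
position: [0.5996, -0.2834, 0.0128]
ee_rot: [0.024, 1.568, -0.025]
force: [-1.0, 0.8, 7.5]
width: 0.165
```

Run:
```python
from h import *
st();go(jig(-185,0,90))
```

```text
t 24.95 pos [ 0.5996 -0.2834  0.0128] jig [-240.9 -110.2   12.8] F [-0.99  0.84  7.55] w mm 15.2 q [-0.01  0.79  0.6   1.7  -0.58  0.83  0.82]
shift [-0.0968  0.081  -0.1313] turn [0.079 0.002 0.001] rows 4.0 1.0
```

{"fn": "step_arm", "kwargs": {
  "rows": [
    [1,-0.04,0,0,0,0,0],
    [1,-0.08,0,0,0,0,0],
    [1,-0.1,0.02,-0.04,0.03,0,0],
    [1,-0.1,0.04,-0.08,0.079,0,0],
    [1,-0.1,0.06,-0.12,0.079,0,0],
    [1,-0.1,0.081,-0.131,0.079,0,0],
    [1,-0.1,0.081,-0.131,0.079,0,0],
    [1,-0.1,0.081,-0.131,0.079,0,0],
    [1,-0.1,0.081,-0.131,0.079,0,0],
    [1,-0.1,0.081,-0.131,0.079,0,0]
  ]
}}

```text
clock: 25.78
position: [0.4969, -0.2159, 0.0917]
ee_rot: [0.089, 1.568, -0.091]
force: [-0.4, 0.4, -0.6]
width: 0.171
```

```bash
python3 look.py w20 105; python3 -c "
from h import *
go(jig(-120,0,69.5))"
```

```text
t 25.78 pos [ 0.4969 -0.2159  0.0917] jig [-185.6   -0.5   91.7] F [-0.36  0.43 -0.58] w mm 15.8 q [-0.2   0.54  0.73  1.97 -0.49  0.81  0.69]
bar [320. 113.] c [-1.197e+02 -1.000e-01] [105.8  15.9] 0.1 xmax -66.77492391210781
  x -165.0 y mid -0.3 ztop 115.7
  x -135.0 y mid -0.2 ztop 115.7
  x -105.0 y mid -0.1 ztop 115.7
  x -75.0 y mid -0.0 ztop 115.8
shift [ 0.0274  0.0821 -0.0005] turn [-0.     0.001  0.001] rows 2.0 1.0
```

View pics/w20.png

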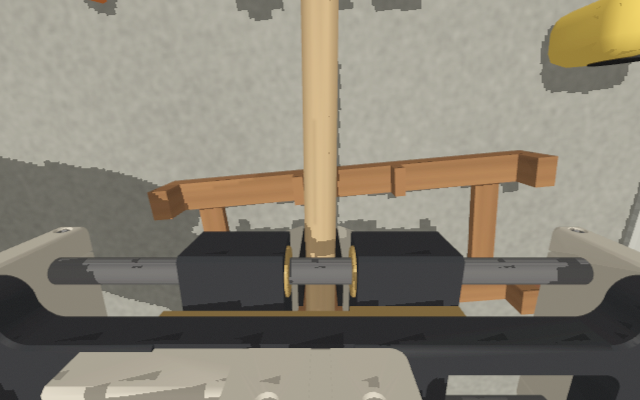

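{"fn": "step_arm", "kwargs": {
  "rows": [
    [1,0.015,0,0,0,0,0],
    [1,0.0275,0,0,0,0,0],
    [1,0.0275,0,0,0,0,0],
    [1,0.0275,0.012,0,0,0,0],
    [1,0.0275,0.024,0,0,0,0],
    [1,0.0275,0.034,0,0,0,0],
    [1,0.0275,0.044,0,0,0,0],
    [1,0.0275,0.054,0,0,0,0],
    [1,0.0275,0.064,0,0,0,0],
    [1,0.0275,0.074,0,0,0,0],
    [1,0.0275,0.082,0,0,0,0],
    [1,0.0275,0.082,0,0,0,0]
  ]
}}

```text
clock: 26.83
position: [0.5038, -0.1478, 0.0693]
ee_rot: [0.089, 1.569, -0.088]
force: [0.1, 0.3, -0.7]
width: 0.169
```

```bash
python3 look.py w21 85; python3 -c "
from h import *
go(jig(-13,0,69))"
```

```text
t 26.83 pos [ 0.5038 -0.1478  0.0693] jig [-117.2    0.4   69.3] F [ 0.06  0.33 -0.71] w mm 15.6 q [-0.32  0.55  0.71  2.03 -0.52  0.75  0.6 ]
bar [320. 118.] c [-51.9   0.8] [104.6  17.8] 1.5 xmax 0.31122286216315476
  x -105.0 y mid 0.7 ztop 93.4
  x -75.0 y mid 0.8 ztop 93.4
  x -45.0 y mid 1.0 ztop 93.5
  x -15.0 y mid 1.1 ztop 93.5
bar [365.  15.] c [  4.4 -20.4] [10.4  6.8] 2.2 xmax 9.64131495768284
  x -15.0 y mid -20.7 ztop 83.0
  x 15.0 y mid -21.3 ztop 65.3
bar [275.  14.] c [ 4.  22.3] [7.6 9.5] 89.0 xmax 8.746471646400297
  x -15.0 y mid 22.3 ztop 65.4
  x 15.0 y mid 23.1 ztop 65.4
shift [0.0005 0.1315 0.0008] turn [ 0.001 -0.    -0.   ] rows 3.0 1.0
```

View pics/w21.png

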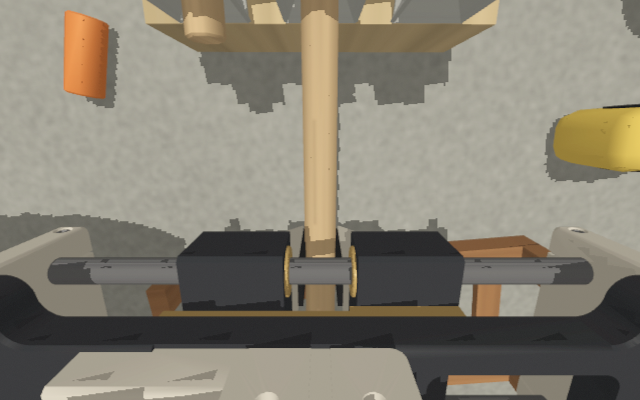

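{"fn": "step_arm", "kwargs": {
  "rows": [
    [1,0,0.012,0.0005,0,0,0],
    [1,0,0.024,0.0005,0,0,0],
    [1,0,0.036,0.0005,0,0,0],
    [1,0,0.048,0.0005,0,0,0],
    [1,0,0.06,0.0005,0,0,0],
    [1,0.0005,0.072,0.0005,0,0,0],
    [1,0.001,0.084,0.0005,0,0,0],
    [1,0.001,0.096,0.0005,0,0,0],
    [1,0.0015,0.108,0.0005,0,0,0],
    [1,0.0015,0.12,0.0005,0,0,0],
    [1,0.0015,0.129,0.0005,0,0,0],
    [1,0.0015,0.129,0.0005,0,0,0]
  ]
}}

```text
clock: 27.88
position: [0.5159, -0.0452, 0.068]
ee_rot: [0.089, 1.569, -0.087]
force: [0.9, -0.2, -1.7]
width: 0.167
```

```bash
python3 look.py w22 85
```

```text
t 27.88 pos [ 0.5159 -0.0452  0.068 ] jig [-13.8   0.2  68. ] F [ 0.85 -0.19 -1.66] w mm 15.3 q [-0.53  0.55  0.72  2.05 -0.53  0.74  0.41]
bar [319.  36.] c [90.6  1.2] [30.3 16. ] 1.2 xmax 105.59642213128079
  x 75.0 y mid 0.8 ztop 92.1
  x 105.0 y mid 1.1 ztop 92.1
bar [278. 211.] c [ 4.  24.8] [ 9.2 11. ] 1.5 xmax 8.688332716736683
  x 15.0 y mid 24.8 ztop 65.1
bar [360. 211.] c [  4.1 -23. ] [ 9.2 10.9] 1.4 xmax 8.817946129460678
  x 15.0 y mid -23.0 ztop 65.2
tube [203. 153.] c [39.4 53.2] [70.2 34.8] 0.7 xmin 5.9 y [39.4 65.5]
tube [320. 154.] c [39.3  0.8] [70.3 33.8] 0.3 xmin 5.3 y [-12.2  13.4]
tube [437. 153.] c [ 39.6 -52.8] [34.7 69.9] 87.3 xmin 6.2 y [-64.2 -38.1]
```

View pics/w22.png

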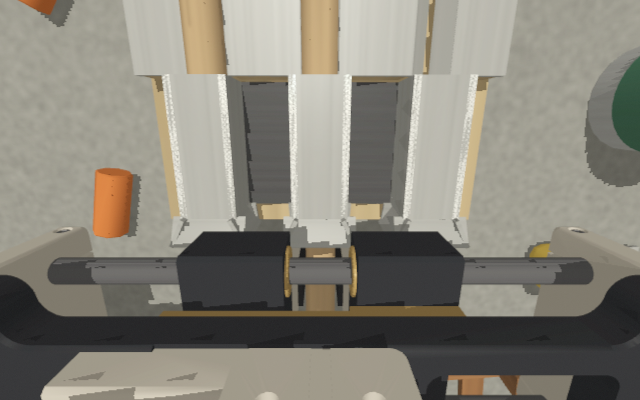

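{"fn": "step_arm", "kwargs": {
  "rows": [
    [0.45,0,0,0,0,0,0],
    [0.45,0,0,0,0,0,0],
    [0.45,0,0,0,0,0,0],
    [0.45,0,-0.02,0,0,0,0],
    [0.45,0,-0.05,0,0,0,0],
    [0.45,0,-0.08,0,0,0,0],
    [0.45,0,-0.08,0,0,0,0],
    [0.45,0,-0.08,0,0,0,0]
  ]
}}

```text
clock: 28.6
position: [0.508, -0.1129, 0.0684]
ee_rot: [0.093, 1.568, -0.093]
force: [-0.4, 0.6, 0.2]
width: 0.276
```

```bash
python3 look.py w23 85
```

```text
t 28.6 pos [ 0.508  -0.1129  0.0684] jig [-82.    0.2  68.4] F [-0.44  0.56  0.2 ] w mm 25.4 q [-0.39  0.55  0.72  2.04 -0.53  0.74  0.53]
bar [365.  87.] c [  5.  -22.4] [ 6.9 11.3] 89.9 xmax 10.66221097698307
  x 15.0 y mid -23.4 ztop 65.4
bar [320. 164.] c [-35.1   0.4] [68.7 15.8] 0.1 xmax -0.7317733510827328
  x -75.0 y mid 0.2 ztop 91.8
  x -45.0 y mid 0.4 ztop 92.0
  x -15.0 y mid 0.4 ztop 92.0
tube [190.  49.] c [16.2 52.5] [35.8 36.2] 0.1 xmin -1.3 y [36.1 67.5]
tube [319.  49.] c [15.8  0.6] [34.8 35.9] 0.0 xmin -1.4 y [-14.9  16.1]
tube [447.  48.] c [ 16.1 -51.2] [35.4 36.4] 0.3 xmin -1.3 y [-66.5 -34.9]
```

View pics/w23.png

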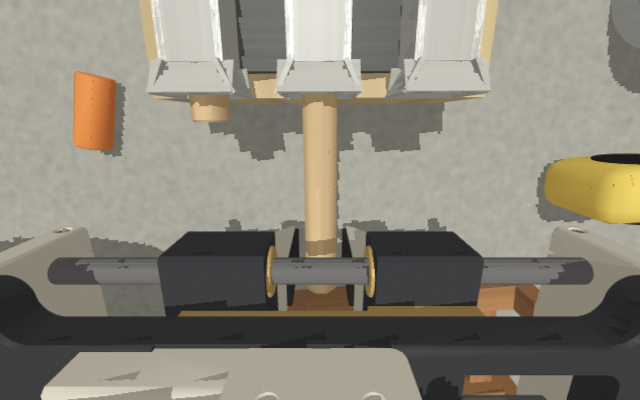

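{"fn": "step_arm", "kwargs": {
  "rows": [
    [1,0,0,0,0,0,0],
    [1,0,0,0,0,0,0],
    [1,0,0,0,0,0,0],
    [1,0,0.01,0,0,0,0],
    [1,0,0.02,0,0,0,0],
    [1,0,0.03,0,0,0,0],
    [1,0,0.04,0,0,0,0],
    [1,0,0.05,0,0,0,0],
    [1,0,0.06,0,0,0,0],
    [1,0,0.07,0,0,0,0],
    [1,0,0.08,0,0,0,0],
    [1,0,0.08,0,0,0,0]
  ],
  "newtons": 30
}}

```text
clock: 29.65
position: [0.5159, -0.045, 0.068]
ee_rot: [0.089, 1.569, -0.087]
force: [0.4, 0.0, -0.4]
width: 0.17
```

{"fn": "step_arm", "kwargs": {
  "rows": [
    [1,0,0,0,0,0,0],
    [1,0,0,0,0,0,0],
    [0.45,0,0,0,0,0,0],
    [0.45,0,0,0,0,0,0],
    [0.45,0,0,0,0,0,0],
    [0.45,0,-0.03,0,0,0,0],
    [0.45,0,-0.06,0,0,0,0],
    [0.45,0,-0.07,0,0,0,0],
    [1,0,-0.07,0,0,0,0],
    [1,0,-0.07,0,0,0,0],
    [1,0,-0.07,0,0,0,0],
    [1,0,-0.07,0,0,0,0]
  ],
  "newtons": 20
}}

```text
clock: 30.65
position: [0.5094, -0.1015, 0.068]
ee_rot: [0.089, 1.569, -0.088]
force: [0.3, -0.6, 0.5]
width: 0.039
```

```bash
python3 look.py w24 85
```

```text
t 30.65 pos [ 0.5094 -0.1015  0.068 ] jig [-70.5   0.1  68. ] F [ 0.31 -0.61  0.5 ] w mm 3.6 q [-0.41  0.55  0.71  2.04 -0.53  0.74  0.52]
bar [320. 164.] c [-20.6   0.3] [37.1 15.4] 0.3 xmax -1.9982640839763068
  x -45.0 y mid 0.3 ztop 92.3
  x -15.0 y mid 0.3 ztop 92.3
tube [193.  63.] c [21.8 52.3] [36.3 46.6] 90.0 xmin -1.1 y [36.6 66.9]
tube [320.  63.] c [21.7  0.7] [46.3 35.8] 0.1 xmin -1.1 y [-14.3  15.6]
tube [447.  63.] c [ 22.1 -51.3] [47.  36.5] 0.2 xmin -1.0 y [-65.6 -35.2]
```

View pics/w24.png

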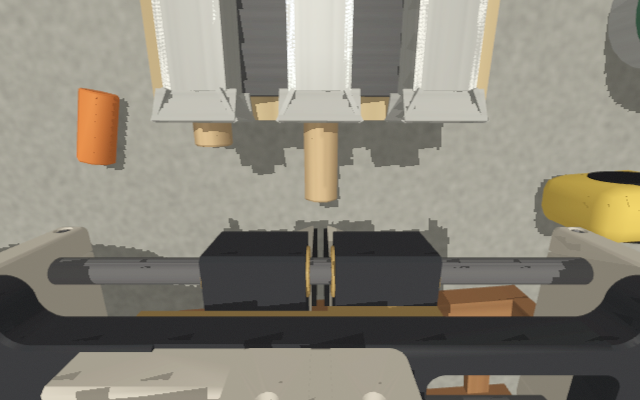

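Tail at about x = −39 in the jig, with lane 2's bar protruding only about 12 mm. Now I push gently.

{"fn": "step_arm", "kwargs": {
  "rows": [
    [1,0,0.008,0,0,0,0],
    [1,0,0.016,0,0,0,0],
    [1,0,0.022,0,0,0,0],
    [1,0,0.027,0,0,0,0],
    [1,0,0.032,0,0,0,0],
    [1,0,0.037,0,0,0,0],
    [1,0,0.042,0,0,0,0],
    [1,0,0.047,0,0,0,0],
    [1,0,0.052,0,0,0,0],
    [1,0,0.055,0,0,0,0],
    [1,0,0.056,0,0,0,0],
    [1,0,0.057,0,0,0,0]
  ]
}}

```text
clock: 31.7
position: [0.5145, -0.0576, 0.0682]
ee_rot: [0.09, 1.569, -0.09]
force: [1.4, -1.3, -0.9]
width: 0.006
```

{"fn": "step_arm", "kwargs": {
  "rows": [
    [1,0,0.001,0,0,0,0],
    [1,0,0.002,0,0,0,0],
    [1,0,0.003,0,0,0,0],
    [1,0,0.003,0,0,0,0],
    [1,0,0.003,0,0,0,0]
  ]
}}

```text
clock: 32.12
position: [0.5147, -0.0552, 0.0681]
ee_rot: [0.09, 1.569, -0.09]
force: [-0.3, 0.3, 0.4]
width: 0.005
```

```bash
python3 -c "
from h import *
st()"
```

```text
t 32.12 pos [ 0.5147 -0.0552  0.0681] jig [-23.9   0.1  68.1] F [-0.33  0.32  0.4 ] w mm 0.4 q [-0.51  0.55  0.72  2.05 -0.53  0.74  0.43]
```

{"fn": "step_arm", "kwargs": {
  "rows": [
    [1,0,0.001,0,0,0,0],
    [1,0,0.002,0,0,0,0],
    [1,0,0.003,0,0,0,0],
    [1,0,0.003,0,0,0,0],
    [1,0,0.003,0,0,0,0]
  ]
}}

```text
clock: 32.53
position: [0.5149, -0.0542, 0.0682]
ee_rot: [0.09, 1.569, -0.092]
force: [-0.1, -4.7, -0.5]
width: 0.001
```

{"fn": "step_arm", "kwargs": {
  "rows": [
    [1,0,0.001,0,0,0,0],
    [1,0,0.002,0,0,0,0],
    [1,0,0.002,0,0,0,0],
    [1,0,0.002,0,0,0,0]
  ]
}}

```text
clock: 32.87
position: [0.515, -0.0541, 0.0683]
ee_rot: [0.089, 1.568, -0.094]
force: [-1.2, -10.2, -0.7]
width: 0.004
```

```bash
python3 -c "
from h import *
st()"
```

```text
t 32.87 pos [ 0.515  -0.0541  0.0683] jig [-22.8  -0.   68.3] F [ -1.24 -10.24  -0.67] w mm 0.4 q [-0.52  0.55  0.72  2.05 -0.53  0.74  0.42]
```

{"fn": "step_arm", "kwargs": {
  "rows": [
    [1,0,-0.01,0,0,0,0],
    [1,0,-0.05,0,0,0,0],
    [1,-0.04,-0.06,0,0,0,0],
    [1,-0.09,-0.06,0,0,0,0],
    [1,-0.14,-0.06,0,0,0,0],
    [1,-0.19,-0.06,0,0,0,0],
    [1,-0.24,-0.06,0,0,0,0],
    [1,-0.29,-0.06,0,0,0,0],
    [1,-0.29,-0.06,0,0,0,0],
    [1,-0.29,-0.06,0,0,0,0]
  ]
}}

```text
clock: 33.7
position: [0.5108, -0.0991, 0.3023]
ee_rot: [0.09, 1.564, -0.088]
force: [-0.0, -0.1, -0.5]
width: 0.006
```

Run:
```python
from h import *
st();d,K,T=img('wrist','w25');P=pts(d,K,T)
q=np.stack([(P-O)@JX*1000,(P-O)@JY*1000,P[:,:,2]*1000],-1)
m=(q[:,:,2]>150)&(q[:,:,1]<-40)&(q[:,:,1]>-150)&(q[:,:,0]>150)&(q[:,:,0]<230);m[235:]=0
k=q[m];print('keeper',len(k))
for lo in range(150,300,25):
    a=k[(k[:,2]>=lo)&(k[:,2]<lo+25)]
    if len(a): print(lo,a.mean(0).round(1),a.min(0).round(1),a.max(0).round(1))
d,K,T=img('top');cv2.imwrite('pics/t25.png',cv2.resize(d['pixels'][160:300,150:480,::-1],(792,336),interpolation=cv2.INTER_CUBIC))
go(jig(60,-140,300));go(jig(190,-150,262))
```

```text
t 33.7 pos [ 0.5108 -0.0991  0.3023] jig [-67.9  -1.  302.3] F [-0.02 -0.11 -0.48] w mm 0.6 q [-0.65  0.26  0.94  1.76 -0.22  1.23  0.24]
keeper 0
shift [-0.0005  0.1593  0.1758] turn [ 0.001 -0.001 -0.001] rows 5.0 1.0
shift [0.0471 0.3217 0.1885] turn [ 0.001 -0.001 -0.001] rows 8.0 1.0
```

View pics/w25.png

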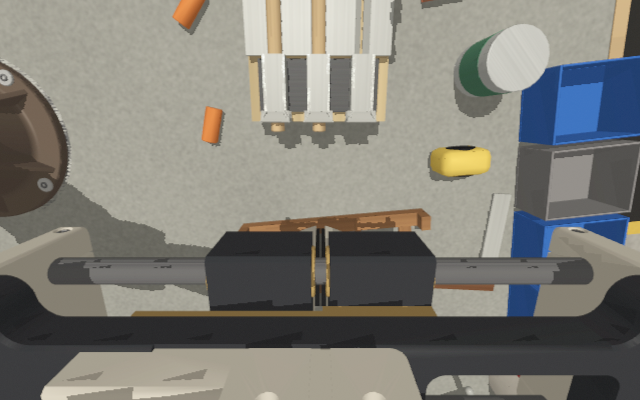

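View pics/t25.png

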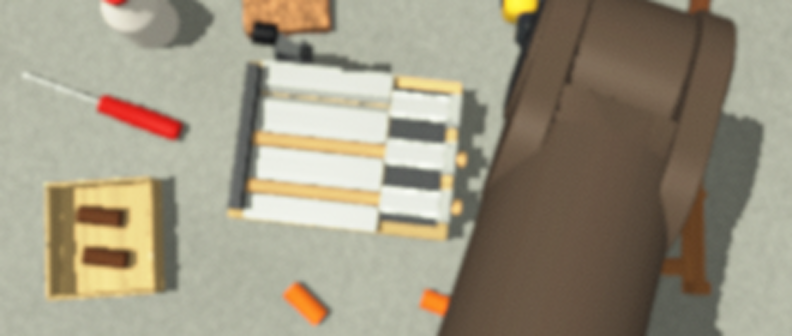

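{"fn": "step_arm", "kwargs": {
  "rows": [
    [1,0,0.03,0.045,0,0,0],
    [1,0,0.06,0.09,0,0,0],
    [1,0,0.09,0.135,0,0,0],
    [1,0,0.12,0.188,0,0,0],
    [1,0,0.16,0.188,0,0,0],
    [1,0,0.2,0.188,0,0,0],
    [1,0,0.24,0.188,0,0,0],
    [1,0,0.28,0.188,0,0,0],
    [1,0,0.32,0.188,0,0,0],
    [1,0,0.32,0.188,0,0,0],
    [1,0,0.32,0.188,0,0,0]
  ]
}}

```text
clock: 34.72
position: [0.6876, 0.1411, 0.2972]
ee_rot: [0.086, 1.573, -0.087]
force: [-0.0, -0.8, -0.9]
width: 0.003
```

Run:
```python
from h import *
st();d,K,T=img('wrist','w26')
img('scene');d,K,T=img('top');P=pts(d,K,T)
cv2.imwrite('pics/t26.png',cv2.resize(d['pixels'][160:300,220:480,::-1],(780,420),interpolation=cv2.INTER_CUBIC))
d,K,T=img('scene');P=pts(d,K,T);q=np.stack([(P-O)@JX*1000,(P-O)@JY*1000,P[:,:,2]*1000],-1)
cv2.imwrite('pics/s26.png',cv2.resize(d['pixels'][150:310,220:480,::-1],(780,480),interpolation=cv2.INTER_CUBIC))
m=(q[:,:,2]>120)&(q[:,:,1]<-30)&(q[:,:,1]>-125)&(q[:,:,0]>170)&(q[:,:,0]<210);k=q[m]
for lo in range(120,300,20):
    a=k[(k[:,2]>=lo)&(k[:,2]<lo+20)]
    if len(a): print(lo,len(a),a.mean(0).round(1),a.min(0).round(1),a.max(0).round(1))
go(jig(190,-140,255))
```

```text
t 34.72 pos [0.6876 0.1411 0.2972] jig [ 190.9 -149.1  297.2] F [-0.05 -0.78 -0.95] w mm 0.3 q [-0.73  0.63  0.84  1.29 -0.46  1.43 -0.03]
120 33 [195.  -99.5 130.1] [ 185.9 -104.3  120.1] [200.4 -91.5 139.7]
140 34 [194.6 -96.5 149.6] [ 180.5 -101.3  141.3] [200.9 -87.9 159.5]
160 36 [193.8 -95.1 170.3] [181.6 -99.9 160.3] [199.7 -87.9 180. ]
180 34 [195.3 -92.1 190.2] [184.1 -97.4 180.4] [201.6 -85.  199.8]
200 37 [194.4 -90.9 210.5] [183.6 -95.4 200.6] [201.6 -82.  219.6]
220 36 [194.9 -87.8 230.1] [181.  -92.6 221.3] [201.5 -77.6 238.9]
240 40 [194.8 -86.4 250.4] [182.5 -91.  240.2] [200.9 -78.9 259.7]
260 34 [195.9 -83.5 270. ] [183.5 -89.2 260.7] [204.  -71.8 279.8]
280 72 [193.7 -81.9 289.2] [178.7 -90.9 280.1] [203.2 -70.3 297.7]
shift [ 0.0558  0.005  -0.0127] turn [-0.002 -0.001  0.001] rows 2.0 1.0
```

View pics/s26.png

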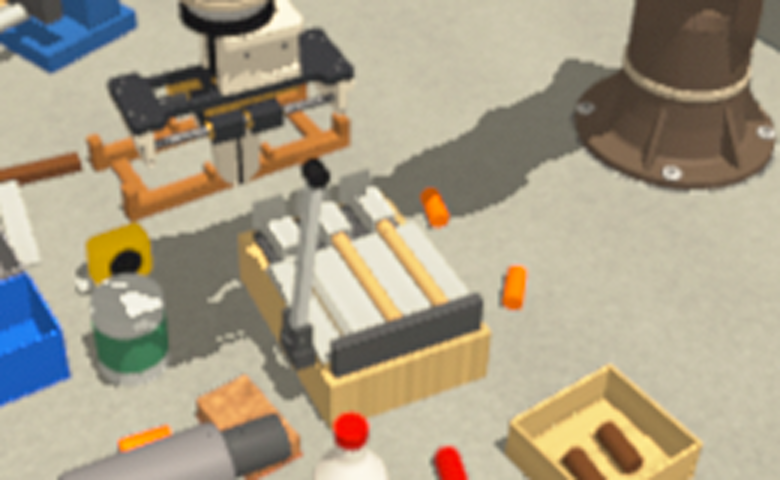

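View pics/w26.png

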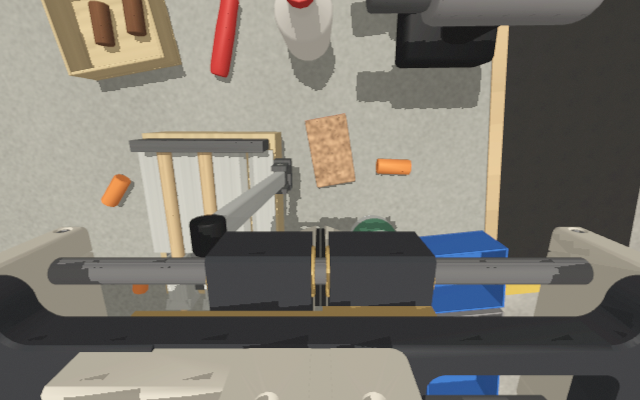

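{"fn": "step_arm", "kwargs": {
  "rows": [
    [1,0.03,0,0,0,0,0],
    [1,0.06,0,-0.01,0,0,0],
    [1,0.06,0,-0.03,0,0,0],
    [1,0.06,0,-0.045,0,0,0],
    [1,0.06,0,-0.058,0,0,0],
    [1,0.063,0,-0.073,0,0,0],
    [1,0.066,0,-0.087,0,0,0],
    [1,0.0715,0,-0.105,0,0,0],
    [1,0.08,0,-0.122,0,0,0],
    [1,0.088,0,-0.139,0,0,0],
    [1,0.088,0,-0.139,0,0,0]
  ]
}}

```text
clock: 35.83
position: [0.5754, 0.15, 0.2289]
ee_rot: [0.092, 1.572, -0.091]
force: [0.6, 0.5, -0.4]
width: 0.007
```

```bash
cat > ks.py <<'E'
from h import *
import sys
st()
d,K,T=img('scene');P=pts(d,K,T);q=np.stack([(P-O)@JX*1000,(P-O)@JY*1000,P[:,:,2]*1000],-1)
cv2.imwrite('pics/%s.png'%sys.argv[1],cv2.resize(d['pixels'][150:310,220:480,::-1],(780,480),interpolation=cv2.INTER_CUBIC))
img('wrist',sys.argv[1]+'w')
E
python3 ks.py s27
```

```text
t 35.83 pos [0.5754 0.15   0.2289] jig [186.8 -36.7 228.9] F [ 0.6   0.54 -0.43] w mm 0.7 q [-0.93  0.48  0.87  1.69 -0.4   1.16 -0.06]
```

View pics/s27.png

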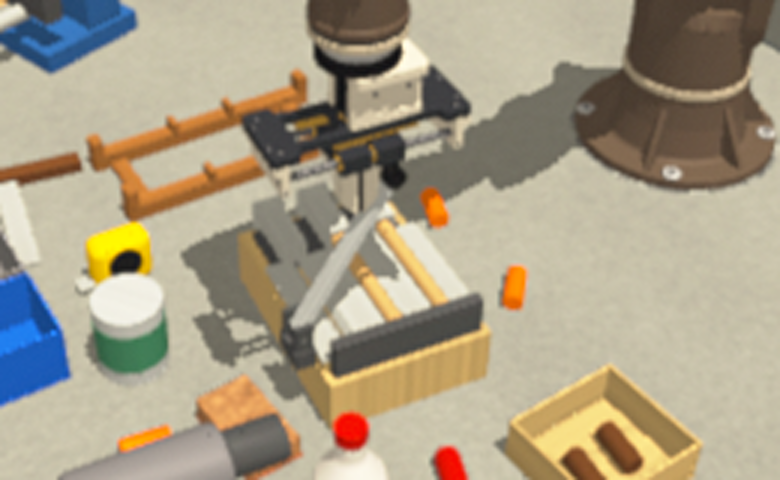

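View pics/s27w.png

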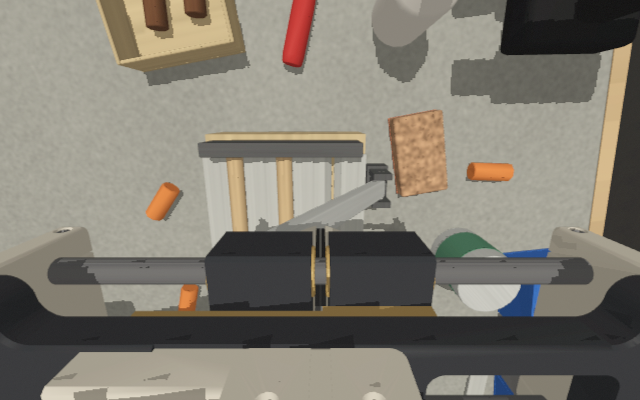

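{"fn": "step_arm", "kwargs": {
  "rows": [
    [1,0.013,0.003,-0.014,0,0,0],
    [1,0.026,0.003,-0.028,0,0,0],
    [1,0.04,0.003,-0.04,0,0,0],
    [1,0.054,0.003,-0.052,0,0,0],
    [1,0.07,0.003,-0.061,0,0,0],
    [1,0.087,0.003,-0.07,0,0,0],
    [1,0.105,0.003,-0.076,0,0,0],
    [1,0.12,0.003,-0.082,0,0,0],
    [1,0.12,0.003,-0.082,0,0,0]
  ]
}}

```text
clock: 36.68
position: [0.5122, 0.1602, 0.1323]
ee_rot: [0.09, 1.571, -0.091]
force: [-0.8, 1.0, -0.2]
width: 0.009
```

```bash
python3 ks.py s28
```

```text
t 36.68 pos [0.5122 0.1602 0.1323] jig [189.8  27.3 132.3] F [-0.8   1.02 -0.19] w mm 0.8 q [-0.99  0.49  0.82  1.95 -0.46  0.9  -0.04]
```

View pics/s28.png

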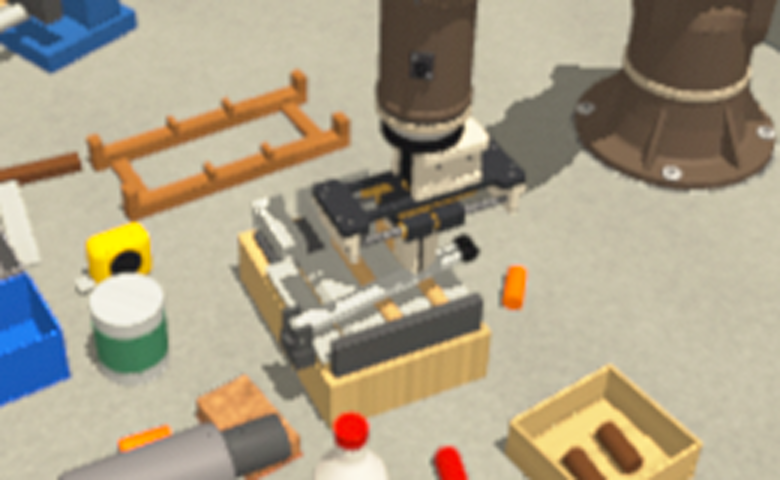

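{"fn": "step_arm", "kwargs": {
  "rows": [
    [1,0.008,0,-0.002,0,0,0],
    [1,0.016,0,-0.004,0,0,0],
    [1,0.022,0,-0.005,0,0,0],
    [1,0.027,0,-0.006,0,0,0],
    [1,0.031,0,-0.006,0,0,0],
    [1,0.033,0,-0.006,0,0,0],
    [1,0.034,0,-0.006,0,0,0],
    [1,0.034,0,-0.006,0,0,0]
  ]
}}

```text
clock: 37.45
position: [0.5081, 0.1613, 0.1064]
ee_rot: [0.09, 1.569, -0.09]
force: [-0.2, -0.5, 0.1]
width: 0.004
```

{"fn": "step_arm", "kwargs": {
  "rows": [
    [1,0.001,0,0,0,0,0],
    [1,0.002,0,0,0,0,0],
    [1,0.002,0,0,0,0,0],
    [1,0.002,0,0,0,0,0]
  ]
}}

```text
clock: 37.78
position: [0.5084, 0.1613, 0.1057]
ee_rot: [0.091, 1.569, -0.089]
force: [-3.6, -0.2, 10.6]
width: 0.001
```

```bash
python3 ks.py s29
```

```text
t 37.78 pos [0.5084 0.1613 0.1057] jig [190.5  31.2 105.7] F [-3.62 -0.22 10.58] w mm 0.1 q [-0.97  0.52  0.79  1.98 -0.5   0.84 -0.01]
```

View pics/s29.png

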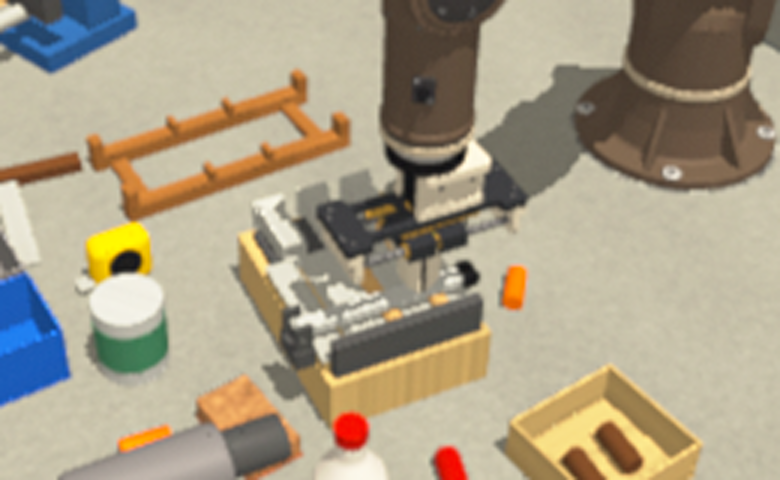

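{"fn": "step_arm", "kwargs": {
  "rows": [
    [1,-0.02,0,0,0,0,0],
    [1,-0.06,0,0,0,0,0],
    [1,-0.11,0,0,0,0,0],
    [1,-0.16,0,0,0,0,0],
    [1,-0.21,-0.03,0,0,0,0],
    [1,-0.24,-0.08,0,0,0,0],
    [1,-0.24,-0.13,0,0,0,0],
    [1,-0.24,-0.18,0,0,0,0],
    [1,-0.24,-0.23,0,0,0,0],
    [1,-0.24,-0.28,0,0,0,0],
    [1,-0.24,-0.28,0,0,0,0],
    [1,-0.24,-0.28,0,0,0,0]
  ]
}}

```text
clock: 38.88
position: [0.482, -0.0643, 0.2974]
ee_rot: [0.095, 1.568, -0.094]
force: [-0.1, 0.0, -0.3]
width: 0.003
```

Run:
```python
from h import *
st();d,K,T=img('wrist','w30')
def q_(d,K,T):
    P=pts(d,K,T);return np.stack([(P-O)@JX*1000,(P-O)@JY*1000,P[:,:,2]*1000],-1)
def rep(d,K,T,n):
    q=q_(d,K,T);h=cv2.cvtColor(d['pixels'],cv2.COLOR_RGB2HSV).astype(int)
    m=(q[:,:,0]>183)&(q[:,:,0]<199)&(abs(q[:,:,1])<110)&(q[:,:,2]>96)&(q[:,:,2]<140);k=q[m]
    for y in range(-80,100,30):
        a=k[abs(k[:,1]-y)<10]
        if len(a)>3: print(n,'keeper y',y,'z',np.median(a[:,2]).round(1))
    b=(h[:,:,1]>70)&(h[:,:,0]>10)&(h[:,:,0]<25)&(h[:,:,2]>140)&(q[:,:,2]>80)&(q[:,:,2]<96)
    for y in (0,52,-52):
        a=q[b&(abs(q[:,:,1]-y)<10)]
        if len(a)>20: print(n,'bar lane y',y,'x',np.percentile(a[:,0],[1,99]).round(1),len(a))
rep(d,K,T,'w')
d,K,T=img('top');cv2.imwrite('pics/t30.png',cv2.resize(d['pixels'][160:300,150:480,::-1],(792,336),interpolation=cv2.INTER_CUBIC));rep(d,K,T,'t')
d,K,T=img('scene');cv2.imwrite('pics/s30.png',cv2.resize(d['pixels'][150:310,220:480,::-1],(780,480),interpolation=cv2.INTER_CUBIC));rep(d,K,T,'s')
```

```text
t 38.88 pos [ 0.482  -0.0643  0.2974] jig [-36.7  31.6 297.4] F [-0.07  0.01 -0.34] w mm 0.3 q [-0.84  0.2   1.05  1.85 -0.19  1.2   0.15]
w bar lane y 0 x [-10.8 159.5] 1148
w bar lane y 52 x [-10.7 159.6] 1178
t keeper y -80 z 105.8
t keeper y -50 z 105.7
t keeper y -20 z 105.9
t keeper y 10 z 106.0
t keeper y 40 z 105.6
t keeper y 70 z 106.2
t bar lane y 0 x [ 78.4 217.7] 252
t bar lane y 52 x [ 78.1 218.3] 252
s keeper y -80 z 105.5
s keeper y -50 z 104.9
s keeper y -20 z 104.8
s keeper y 10 z 105.0
s keeper y 40 z 105.4
s keeper y 70 z 104.9
s bar lane y 0 x [ 70.4 607.5] 165
s bar lane y 52 x [ 69.6 602. ] 154
```

View pics/w30.png

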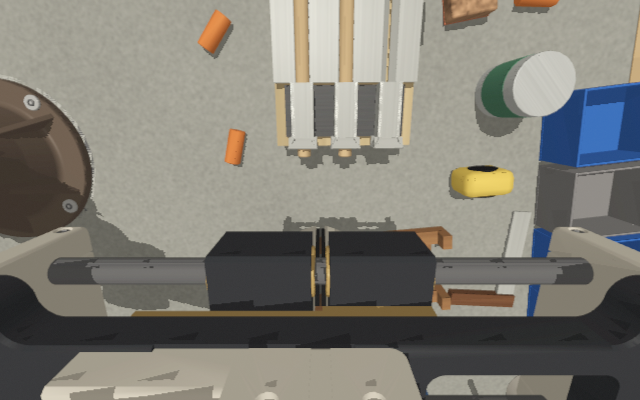

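View pics/t30.png

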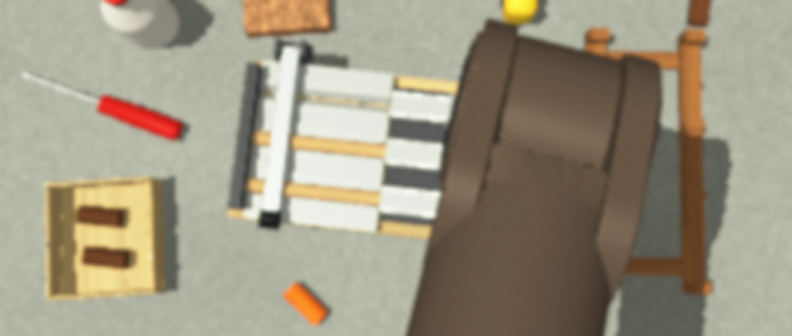

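View pics/s30.png

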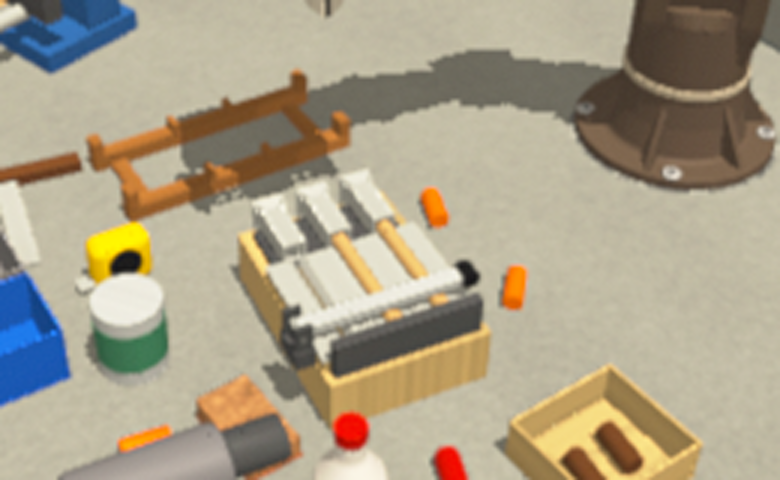

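```bash
python3 -c "
from h import *
st();print(arm.sign_off())"
```

```text
t 39.03 pos [ 0.4829 -0.06    0.2968] jig [-32.3  31.3 296.8] F [ 0.21 -0.82 -0.08] w mm 0.4 q [-0.85  0.2   1.05  1.84 -0.19  1.2   0.15]
the job is handed in; nothing more can be done
None
```

The job is done and handed in at about 39 s of the 210 s allowed. Only two bars and two offcuts were present at the start.

- **Offcuts:** I lifted both dark offcuts out of the farthest and nearest lanes and put them in the scrap bin. Both are visible there in the last top and scene pictures. The orange look-alikes were not touched.
- **Bars:** I fed one bar through the nearest lane and one through the middle lane, and pushed each gently to the stop. Both pushes ended at the same point, with about 8 N and 10 N of contact force. In the last pictures both tails stand out 11–12 mm from the mouths (12 mm expected).
- **Keeper:** I swung it down last, until it met its end of travel at about 11 N. Its top reads 105–106 mm above the table along its whole length, which means it is level.

The grip was never seen to slacken and no bar was seen to be knocked. After the first partial feed, the nearest-lane bar drooped about 3° when I released it to regrip; I levelled it before going on. One early two-view height check on the offcuts failed because the hand blocked the top camera. I used the depth readings instead, which agreed with the stated heights. I did not separately measure the bystanders at the end, but those in view in the last pictures looked unmoved.

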